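# Pack the ground blocks and the oil stone into their case

## Task

The angle check is finished: put the set back in its case. Take the steel block off the tilted sine plate and lay it flat in the empty bed at the bottom of the case beside its mate, then lay the light oil stone that lies by the sine plate flat and lengthwise on top of the two blocks, bridging both, and lower the lid until the case is fully shut. Set the parts down rather than dropping them, do not slam the lid, and leave the other things on the bench alone.

Things in the scene. Friction and masses are not known exactly. Their poses are not given: they have to be found in the camera images.
- block_center (a point): Centre of the loose ground steel block, 51 x 76 x 25 mm (its x, y, z), about 0.75 kg. Grip it across x; y is its length, z is normal to its large faces. It starts on the sine plate, tilted 30 deg: length up the slope, low end (towards the robot) against the stop, z out of the plate, up and back towards the robot. Both gripping sides are free; fingers come down over the plate beside it.
- mate_center (a point): Centre of the block's mate, the same steel block, already lying flat in the other bed of the case, its length along the case's y.
- stone_center (a point): Centre of the oil stone in its plain bar-shaped holder, 32 x 100 x 22.5 mm (its x, y, z), about 0.12 kg, lying flat on the bench nearer than or beyond the sine plate; x is across the 32 mm width, y along the length. (A second such bar far back at the left, beside the wooden box under the bench shelf, is not part of the work.)
- empty_bed (a point): Centre of the empty bed on the case's inner floor, 6 mm above the bench; axes of the case. A block lies here flat, 76 mm length along y, 51 mm width along x, 4 mm clear all round, between corner ribs 17 mm high. Midway along y the ribs leave gaps 56 mm wide for the fingers, with 28 mm from the block's side to the case wall (41 mm high).
- case_floor (a point): Middle of the case's inner floor, 6 mm above the bench; x towards the hinge, y along the case, z up. Grey plastic clamshell, stands firm; base 118 x 182 x 41 mm, walls 5 mm. Beds lie 44 mm to +y (empty) and -y (mate), a 4 mm rib 15 mm high between. Blocks lying flat are level, 25 mm above this floor; the stone on them reaches 48 mm, the shut lid leaves 56 mm.
- hinge (a point): Middle of the lid's hinge line, 63 mm from the case's middle along the case's x and 42 mm above the bench; the line runs along the case's y. Axes of the case.
- lid_edge (a point): Middle of the lid's free edge at its outer face: 122 mm from the hinge line along the lid and 24 mm out. The lid is a shell 118 x 182 x 24 mm, hollow towards the case; this point's axes turn with it (x along the lid to the hinge, y along the hinge, z out of the outer face; as the case's when shut).
- lid (a joint): Angle of the lid, rad: 0 fully shut, 1.57 upright at the far side of the case, stop at 1.9 leaning back. Starts at 1.65 to 1.82. A stiff friction hinge (0.24 N m) holds it wherever it is left, so it must be brought all the way down; 2 to 4 N at the free edge move it.
- sine_plate: Steel sine plate, fixed, base 124 x 78 mm; origin under the middle of its base. Its upper plate (70 mm wide) is set at 30 degrees, low end towards its -x (towards the robot), high end 94 mm above the bench at its +x. A stop bar at the low end stands 10 mm above the plate's face.
- feeler: Bystander: folded feeler gauge, 14 x 100 x 10 mm, lying; origin under its middle.
- mallet: Bystander: small dead-blow hammer, 160 mm long, 35 mm high, lying behind the case; origin under its middle.
- t_bolt: Bystander: T-slot bolt with nut, 66 mm long, 30 mm high, lying left of the case; origin under its middle.
Mind the look-alikes: they are no part of the job. Leave any yellow look-alike of the part that bears mate_center alone.

How it is judged:
On the way, in this order (a step that is already met when the one before it is completed fails the run):
1. the steel block lies flat in the empty bed, let go of, before the stone is laid on (horizontal distance between block_center and empty_bed below 0.008 m and z of block_center in the frame of empty_bed below 0.0157 m and angle between block_center's own z axis and vertical below 0.06 rad and contact force between the fingers and block below 0.2 N), for 0.2 s.
2. the oil stone lies flat on top of the two blocks, let go of, before the lid is shut (z of stone_center in the frame of case_floor between 0.033 and 0.041 m and horizontal distance between stone_center and case_floor below 0.04 m and angle between stone_center's own z axis and vertical below 0.08 rad and angle between the y axis of stone_center and the y axis of case_floor, either way round below 0.4 rad and value of joint lid above 0.3 rad and contact force between the fingers and oilstone below 0.2 N), for 0.2 s.
At the end, for the whole second after the job is handed in: Lid shut (under 0.04 rad); block flat and fully down in its bed (centre within 8 mm, height within 3 mm, tilt under 0.06 rad); mate still flat in its bed; stone at rest flat on both blocks (tilt under 0.08 rad), within 40 mm of the case's middle and 0.4 rad of lengthwise (value of joint lid below 0.04 rad and horizontal distance between block_center and empty_bed below 0.008 m and z of block_center in the frame of empty_bed below 0.0157 m and angle between each of block_center, mate_center's own z axis and vertical below 0.06 rad and z of mate_center in the frame of case_floor below 0.0157 m and horizontal distance between mate_center and case_floor between 0.034 and 0.054 m and z of stone_center in the frame of case_floor between 0.033 and 0.041 m and horizontal distance between stone_center and case_floor below 0.04 m and angle between stone_center's own z axis and vertical below 0.08 rad and angle between the y axis of stone_center and the y axis of case_floor, either way round below 0.4 rad and linear speed of oilstone below 0.02 m/s); the robot touches nothing.
It fails at once if the steel block is dropped (falls free faster than 0.6 m/s) (contact force between anything else and block below 0.05 N and linear speed of block above 0.6 m/s).
It fails at once if the oil stone is dropped (falls free faster than 0.6 m/s) (contact force between anything else and oilstone below 0.05 N and linear speed of oilstone above 0.6 m/s).
It fails at once if the lid is slammed (swings shut faster than 4 rad/s) (velocity of joint lid below -4 rad/s).
It fails at once if a bystander (feeler gauge, T-bolt or hammer) is moved more than 30 mm (distance of any of feeler, t_bolt, mallet from where it was at the start of the episode above 0.03 m).
It also fails if it takes over 61 s, if anything falls off the work surface, if the arm or the gripper's body presses on something with over 40 N, if the wrist force passes 120 N, or if a joint passes its speed limit or range.

## Robot

A 6-joint arm with a two-finger parallel gripper is mounted at the origin on a cart in front of the work surface, level with it; the furniture and walls round the work are solid. World frame = base frame: x ahead of the robot, y to its left, z up, the work surface at z = 0. Lengths are in m, angles in rad, forces in N, time in s.
With the tool pointing down it reaches from about 0.225 to 0.875 m from the base axis. Payload 3.4 kg.
Tool frame: the origin (TCP) lies on the centre line of the jaws, within the pads' length; the fingertips stand 19 mm ahead of it and the grasp point (between the pads) is the TCP (nose_length is the distance from the TCP to the fingertips, in m); z points along the fingers, y is the direction in which the jaws open and shut (so a half turn about z gives the same grasp; the last joint's range is limited). The gripper opens to 85 mm and grips with 20 to 120 N. Pads are 22 mm wide; open, the fingers measure 114 mm over their backs; the gripper's body (76 mm by 85 mm) begins 54 mm behind the grasp point. The pads swing forward as they close: fully open they stand 13 mm farther back than shut.
Start: joints at [1.062, 0.276, 1.505, -0, 1.361, -0.121], TCP at [0.217, 0.532, 0.25] pointing down, gripper open.
Joint ranges: [-2.89, 2.89], [-0.75, 2.08], [0.22, 2.7], [-1.18, 4.32], [0.11, 2.71], [-2.7, 2.7]. Speed limits (rad/s): [2.57, 2.57, 3.14, 3.14, 3.14, 3.14].

## Interface

Orientations are given as a unit quaternion [w, x, y, z].
In Python, from rig import * gives the robot as it stands.
- The arm moves only by the shell command python3 -m jog 'ROWS' [OPENING] [FORCE]. ROWS is JSON, one flat list of numbers, 6 for each row, row after row: the shift along the tool's x, y, z in mm, then the turn, a rotation vector about the tool's x, y, z in degrees. In form: [tx, ty, tz, wx, wy, wz, tx, ty, tz, wx, wy, wz, ...]. A call has 1 to 10 rows; each row is the pose to reach, as a shift and turn from the pose commanded when the call began, along the tool's axes at that moment; what a row does not reach only later rows make up. A row lasts 1/8 s, in which the tool goes at most 62.5 mm and 10.7 degrees, less where a joint would pass 70% of its speed; a pose out of reach is approached as far as the arm can. A call with a gripper value outside its range is refused whole. OPENING is the closure, from 0 (fully open) to 1 (shut), set as the call begins (- or left out, the last holds). The fingers move at their own pace and stop on an object; FORCE is the grip in N (left out, the last holds). Time passes only in rows, so rows that repeat a pose let the fingers close. It gives the time, the measured TCP pose, the force and the opening at its end, in the units of the state.
- get_state(): the state, without advancing time (a new reading comes with each control period).
- get_image(name): name is "scene" or "top"; returns a dict with "frame" (400x640x3 uint8, red, green, blue), "camera_matrix" (3x3 intrinsics, pixels), "rvec" (rotation vector, rad) and "tvec" (3), from world to camera coordinates, as OpenCV has them. Camera axes: x right, y down, z forward; pixel columns grow to the right and rows downward; lengths in m; the calibration is good to about 2 mm. A picture is of the moment at which its call begins. There is no depth.
- sign_off(): hands the job in, once; it reports no verdict.
The state is a dict: "clock": time; "qpos": joint angles; "qd": joint speeds; "effort": joint torques, N m; "position": TCP position; "ee_rot": TCP orientation; "contact_force": force on the tool from outside, world axes, zero at the start; "moment": the same for the moment, N m; "width": finger opening in m.
Only numpy, scipy, OpenCV 4.12 (cv2) and the standard library are available. Lean on these libraries where they do the work, as an engineer would, in place of code of your own. Each camera call takes 0.05 s, during which the arm holds its last target.

## Working session

There is one attempt and no reset: what is moved stays moved. The work goes in short steps, Python scripts to look and compute and a shell command to move; the robot and the scene stay as the last step left them, time stands still between calls to the robot, and variables do not carry over. Pictures are saved under pics/ and viewed, and the job is handed in when it is done.

```bash
ls; mkdir -p pics; python3 - <<'E'
from rig import *
import cv2
print(get_state())
for n in("scene","top"):
    d=get_image(n); cv2.imwrite(f"pics/{n}0.png",d["frame"][:,:,::-1]); print(n,d["camera_matrix"].tolist(),d["rvec"],d["tvec"])
E
```

```text
pics
{'clock': 0.0, 'qpos': array([ 1.06196764e+00,  2.76641300e-01,  1.50614414e+00,  3.95487561e-05,
        1.36071318e+00, -1.21027014e-01]), 'qd': array([ 0.00033437,  0.00055152,  0.00184914,  0.00076056, -0.00108931,
       -0.00077315]), 'effort': array([-1.52151744e-03, -4.16769147e+01, -2.45812798e+01, -5.41788165e-05,
        1.05991244e-02, -3.14354895e-05]), 'position': array([0.21720159, 0.53186175, 0.2494089 ]), 'ee_rot': array([-3.13568240e-04,  1.92692063e-01,  9.81258814e-01, -9.00122036e-04]), 'contact_force': array([-0.08400943, -0.22962965,  0.22241179]), 'moment': array([ 0.00235821, -0.00735917, -0.03691815]), 'width': 0.08537774377951815}
scene [[477.38355336908495, 0.0, 319.9362501589646], [0.0, 477.38355336908495, 200.5185150359114], [0.0, 0.0, 1.0]] [ 0.50490147 -2.44063539  1.49055932] [0.61949205 0.01876596 1.29574899]
top [[456.9243796314005, 0.0, 323.36345244744496], [0.0, 456.9243796314005, 206.05008281616597], [0.0, 0.0, 1.0]] [ 2.19747336 -2.13007136  0.19194495] [0.29028949 0.54738648 0.98735488]
```

View pics/scene0.png

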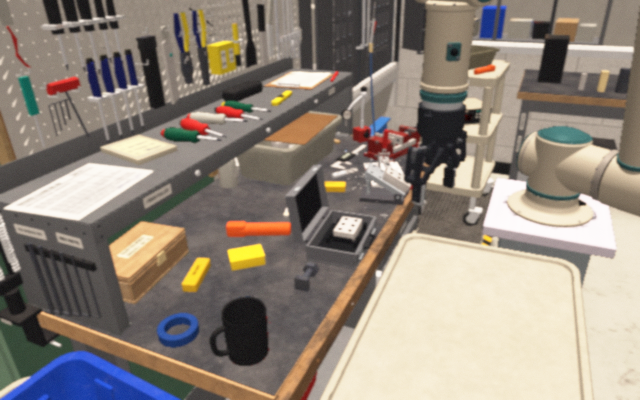

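View pics/top0.png

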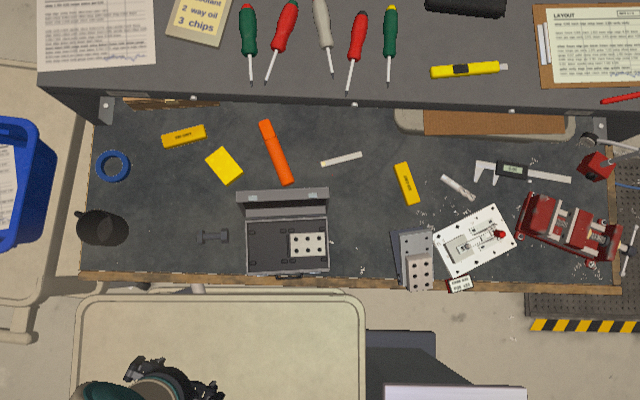

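```bash
cat > h.py <<'E'
from rig import *
import cv2, numpy as np
def cam(d):
    R=cv2.Rodrigues(np.array(d["rvec"],float))[0]; return np.array(d["camera_matrix"]),R,np.array(d["tvec"],float).ravel()
def proj(d,P):
    K,R,t=cam(d); p=(np.atleast_2d(P)@R.T+t)@K.T; return p[:,:2]/p[:,2:]
def ray(d,uv):
    K,R,t=cam(d); v=R.T@np.linalg.solve(K,np.array([uv[0],uv[1],1.])); return -R.T@t,v/np.linalg.norm(v)
def onz(d,uv,z):
    c,v=ray(d,uv); return c+v*(z-c[2])/v[2]
def tri(rs):
    A=0;b=0
    for c,v in rs:
        M=np.eye(3)-np.outer(v,v);A=A+M;b=b+M@c
    return np.linalg.solve(A,b)
E
python3 - <<'E'
from h import *
t=get_image("top");s=get_image("scene")
for d in(t,s): print(ray(d,(320,200)))
for uv in [(406,183),(340,159),(410,260),(287,245),(183,135)]: print(uv,onz(t,uv,0.02).round(3))
def crop(d,n,x,y,w,h,k):
    cv2.imwrite(f"pics/{n}.png",cv2.resize(d["frame"][y:y+h,x:x+w,::-1],None,fx=k,fy=k,interpolation=cv2.INTER_CUBIC))
crop(t,"c1",370,140,150,155,5)
crop(t,"c2",190,130,190,150,4)
crop(s,"c3",270,150,160,120,5)
E
```

```text
(array([0.39340336, 0.34089737, 1.04297286]), array([ 0.15463165, -0.02522232, -0.98765018]))
(array([0.08401756, 1.29460665, 0.6164598 ]), array([ 0.37381263, -0.81022011, -0.45145043]))
(406, 183) [0.6   0.119 0.02 ]
(340, 159) [0.651 0.272 0.02 ]
(410, 260) [0.424 0.109 0.02 ]
(287, 245) [0.45  0.385 0.02 ]
(183, 135) [0.693 0.632 0.02 ]
```

View pics/c1.png

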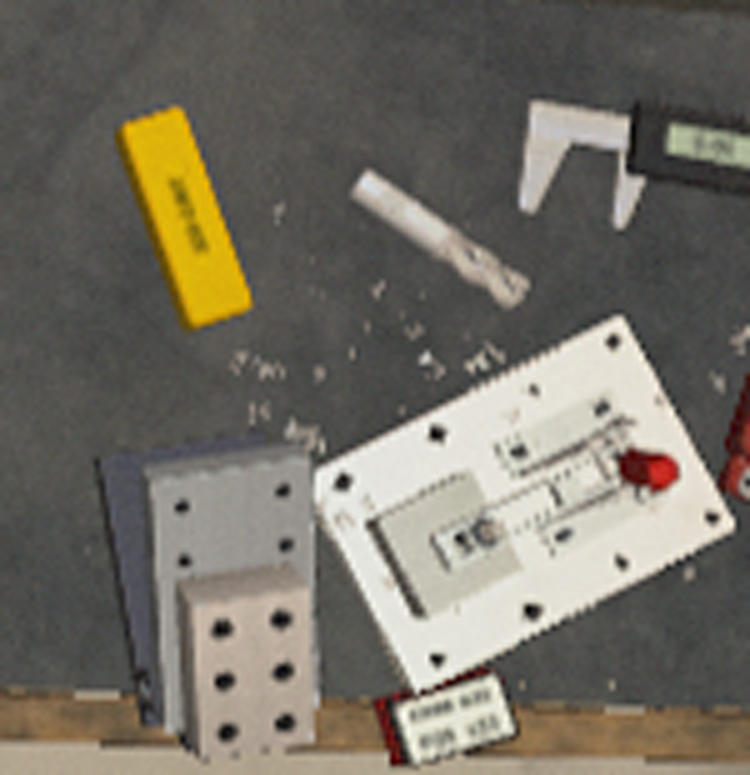

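View pics/c2.png

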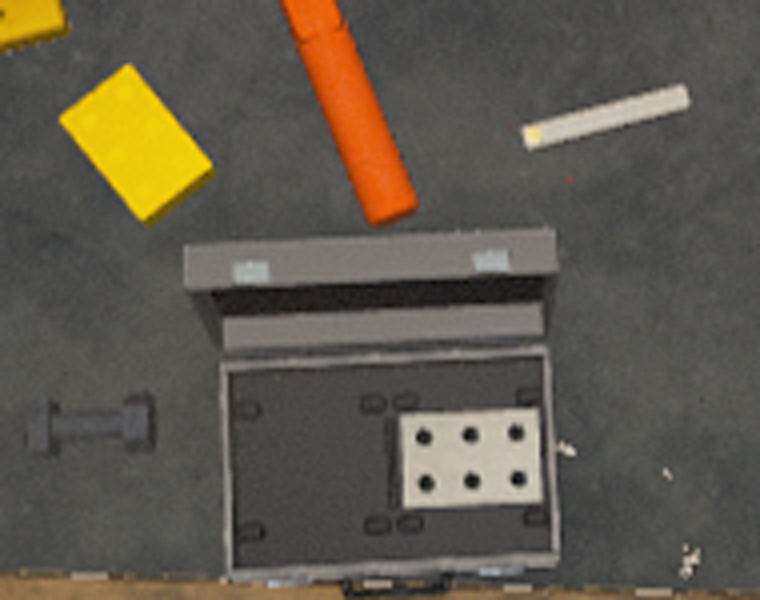

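View pics/c3.png

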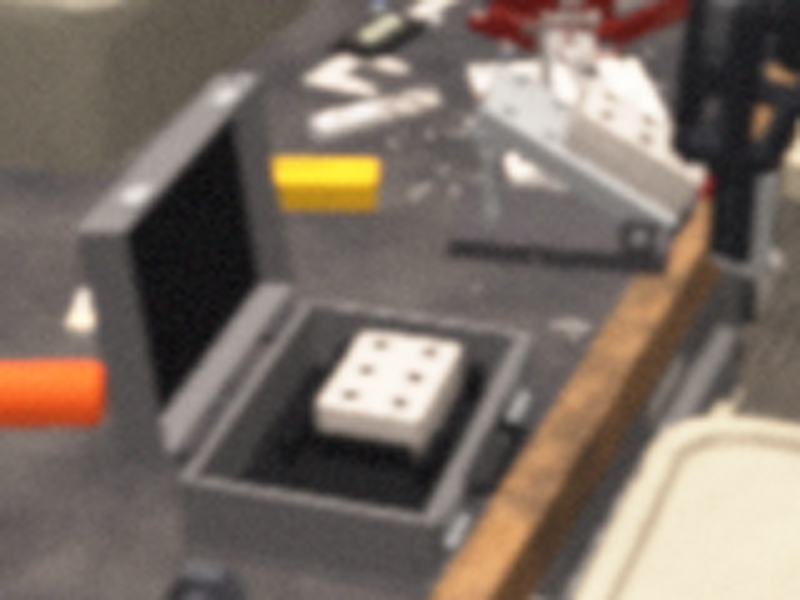

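```bash
python3 - <<'E'
from h import *
t=get_image("top");s=get_image("scene")
def crop(d,n,x,y,w,h,k):
    cv2.imwrite(f"pics/{n}.png",cv2.resize(d["frame"][y:y+h,x:x+w,::-1],None,fx=k,fy=k,interpolation=cv2.INTER_CUBIC))
crop(s,"c4",360,155,60,50,13)
crop(s,"c5",320,205,60,45,13)
crop(t,"c6",395,245,50,50,12)
# stone
for nm,d in(("t",t),("s",s)):
    hsv=cv2.cvtColor(d["frame"],cv2.COLOR_RGB2HSV)
    m=cv2.inRange(hsv,(18,120,90),(32,255,255))
    n,l,st,c=cv2.connectedComponentsWithStats(m)
    for i in range(1,n):
        if st[i,4]>60: print(nm,st[i],c[i].round(1))
hsv=cv2.cvtColor(t["frame"],cv2.COLOR_RGB2HSV)
for vmin in (90,190):
    m=cv2.inRange(hsv,(18,100,vmin),(32,255,255)); m[:,:380]=0;m[:,430:]=0;m[:150]=0;m[220:]=0
    cs=max(cv2.findContours(m,cv2.RETR_EXTERNAL,cv2.CHAIN_APPROX_NONE)[0],key=cv2.contourArea)
    P=np.array([onz(t,p,0.0225)[:2]*1000 for p in cs[:,0]],np.float32)
    print(vmin,cv2.minAreaRect(P))
E
```

```text
t [430  60  70  19 742] [464.9  69.4]
t [161 124  47  25 686] [183.6 136.3]
t [205 146  39  41 836] [223.9 165.9]
t [393 161  28  45 654] [406.3 183.2]
t [530 319  17  12 143] [538.  324.5]
t [552 319  18  12 146] [560.6 324.6]
t [575 320  17  12 145] [582.9 325.5]
t [597 320  17  13 149] [605.5 325.7]
t [619 321  18  12 145] [627.4 326.5]
s [198  10  42  65 942] [217.8  50.9]
s [181  12   8  40 187] [185.2  32. ]
s [232  23   7  17  88] [234.6  31.3]
s [271  90  21  16 160] [281.1  97.7]
s [324 181  22  12 233] [334.9 186. ]
s [227 244  39  27 803] [246.1 256.6]
s [181 257  30  35 635] [195.8 274.2]
90 ((599.1819458007812, 118.5402603149414), (100.683349609375, 35.02923583984375), 19.832435607910156)
190 ((599.7167358398438, 116.81769561767578), (96.38349151611328, 29.117631912231445), 19.871397018432617)
```

View pics/c4.png

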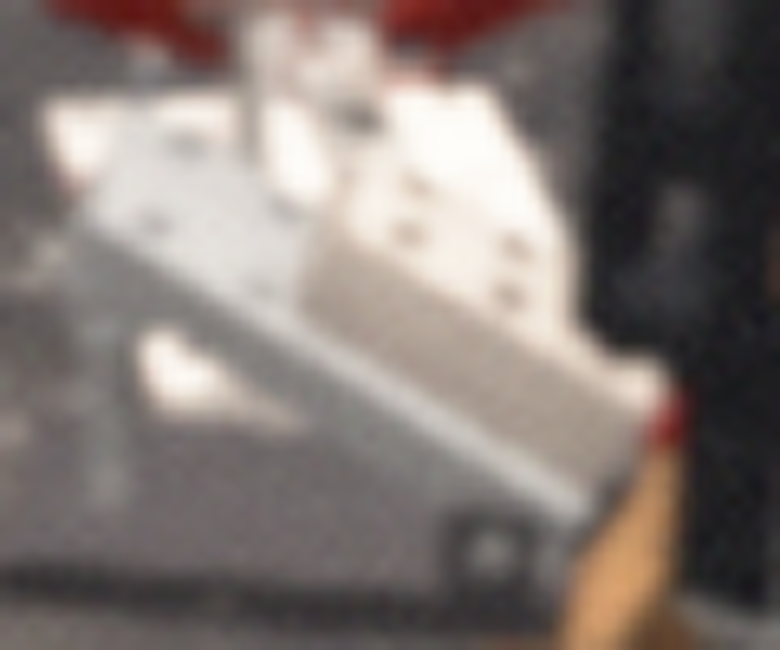

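View pics/c6.png

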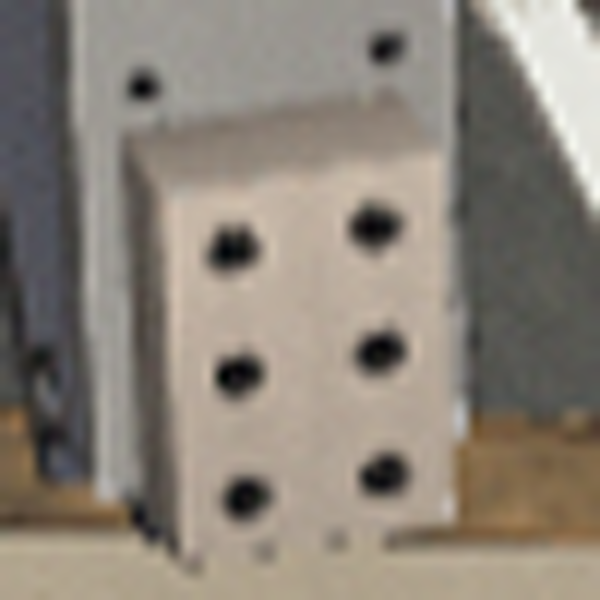

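```bash
python3 - <<'E'
from h import *
t=get_image("top");s=get_image("scene")
g=cv2.cvtColor(t["frame"],cv2.COLOR_RGB2GRAY)
def holes(pts):
    big=cv2.resize(g,None,fx=8,fy=8,interpolation=cv2.INTER_CUBIC); o=[]
    for x,y in pts:
        X,Y=int(8*x+4),int(8*y+4); w=20
        p=255-big[Y-w:Y+w,X-w:X+w].astype(float); p=np.clip(p-np.percentile(p,70),0,None); yy,xx=np.mgrid[-w:w,-w:w]
        o.append(((X+(p*xx).sum()/p.sum()+.5)/8-.5,(Y+(p*yy).sum()/p.sum()+.5)/8-.5))
    return np.array(o)
b=[(395+x/12-.5,245+y/12-.5) for x,y in [(234,248),(376,227),(239,375),(380,352),(246,496),(385,474)]]
m=[(190+x/4-.5,130+y/4-.5) for x,y in [(424,437),(470,435),(516,433),(426,484),(472,482),(518,479)]]
hb=holes(b);hm=holes(m); print((hb-b).round(2).tolist(),(hm-m).round(2).tolist())
M=np.array([onz(t,p,0.031) for p in hm]); print("mate",M.round(4),M.mean(0))
a=((M[3:]-M[:3]).mean(0)); c=((M[2]-M[0])+(M[5]-M[3]))/2
print("spacing x",np.linalg.norm(a),"y span",np.linalg.norm(c), "yaw len", np.degrees(np.arctan2(c[1],c[0])))
sx=np.linalg.norm(a);sy=np.linalg.norm(c)/2
print("edge corners")
for n,sp,tp in [("far+y top",(330,235),(170,190)),("near+y top",(640,420),(185,565)),("far+y bot",(305,300),(128,140))]:
    us=(360+sp[0]/13-.5,155+sp[1]/13-.5);ut=(395+tp[0]/12-.5,245+tp[1]/12-.5)
    P=tri([ray(s,us),ray(t,ut)]);print(n,P.round(4),(proj(s,P)[0]-us).round(1),(proj(t,P)[0]-ut).round(1))
# PnP: local y up slope (away), x to the right(-y world)
L=np.array([[-sx/2,sy,0],[sx/2,sy,0],[-sx/2,0,0],[sx/2,0,0],[-sx/2,-sy,0],[sx/2,-sy,0]])
K,R,tt=cam(t)
n,rv,tv,er=cv2.solvePnPGeneric(L,hb.reshape(-1,1,2),K,None,flags=cv2.SOLVEPNP_IPPE)
for r,v,e in zip(rv,tv,er):
    Rw=R.T@cv2.Rodrigues(r)[0]; print("pnp",(R.T@(v.ravel()-tt)).round(4),Rw.round(3).tolist(),e)
E
```

```text
[[-0.17, 0.2], [-0.13, 0.03], [-0.13, 0.0], [-0.07, -0.05], [-0.09, 0.19], [-0.16, 0.17]] [[-0.16, 0.1], [-0.08, -0.01], [-0.0, 0.02], [-0.11, -0.17], [-0.01, -0.14], [-0.09, -0.08]]
mate [[0.4631 0.367  0.031 ]
 [0.4652 0.3415 0.031 ]
 [0.4671 0.3159 0.031 ]
 [0.4379 0.3648 0.031 ]
 [0.4397 0.3393 0.031 ]
 [0.4419 0.3142 0.031 ]] [0.45247299 0.34046206 0.031     ]
spacing x 0.02538660999966794 y span 0.05102465381655103 yaw len -85.47561662133712
edge corners
far+y top [0.4228 0.1277 0.088 ] [ 0.5 -0. ] [-0.2 -0.6]
near+y top [0.357  0.1166 0.0514] [ 0.4 -0. ] [-0.1 -0.5]
far+y bot [0.4294 0.1311 0.0733] [-0.5 -0. ] [0.2 0.6]
pnp [0.3923 0.0998 0.0753] [[0.185, 0.847, -0.498], [-0.983, 0.162, -0.089], [0.005, 0.506, 0.862]] [0.04325274]
pnp [0.3927 0.1    0.0756] [[0.186, 0.846, 0.5], [-0.87, -0.094, 0.483], [0.456, -0.525, 0.719]] [0.13164921]
```

```bash
python3 - <<'E'
from h import *
t=get_image("top");s=get_image("scene")
c=proj(t,[[0.3923,0.0998,0.0753]])[0]
us=(360+512.5/13-.5,155+268/13-.5)
P=tri([ray(s,us),ray(t,c)]);print(P.round(4),(proj(s,P)[0]-us).round(1),(proj(t,P)[0]-c).round(1))
for z in(.070,.0725,.0755):
    print(z,onz(t,c,z).round(4),(proj(s,[onz(t,c,z)])[0]-us).round(2))
# contours case check: scene view reprojection of mate hole centre and case corners
print(proj(s,[[.4525,.3405,.031]]))
# plate high-end corners: top c1 left far corner (148,466)/5 ; scene c4 (75,215)
ut=(370+148/5-.5,140+466/5-.5);us=(360+80/13-.5,155+215/13-.5)
P=tri([ray(s,us),ray(t,ut)]);print("plate corner",P.round(4),(proj(s,P)[0]-us).round(1))
ut=(370+315/5-.5,140+447/5-.5);print("far right plate corner at .094",onz(t,ut,.094).round(4), "left",onz(t,(370+148/5-.5,140+466/5-.5),.094).round(4))
E
```

```text
[0.3921 0.0993 0.0736] [-0.1  0. ] [0.  0.1]
0.07 [0.3923 0.0985 0.07  ] [-0.15  1.07]
0.0725 [0.3923 0.0991 0.0725] [-0.16  0.33]
0.0755 [0.3923 0.0998 0.0755] [-0.18 -0.55]
[[347.05564985 224.37244137]]
plate corner [0.4759 0.1478 0.0925] [-1. -0.]
far right plate corner at .094 [0.4886 0.0783 0.094 ] left [0.4784 0.1489 0.094 ]
```

View pics/c5.png

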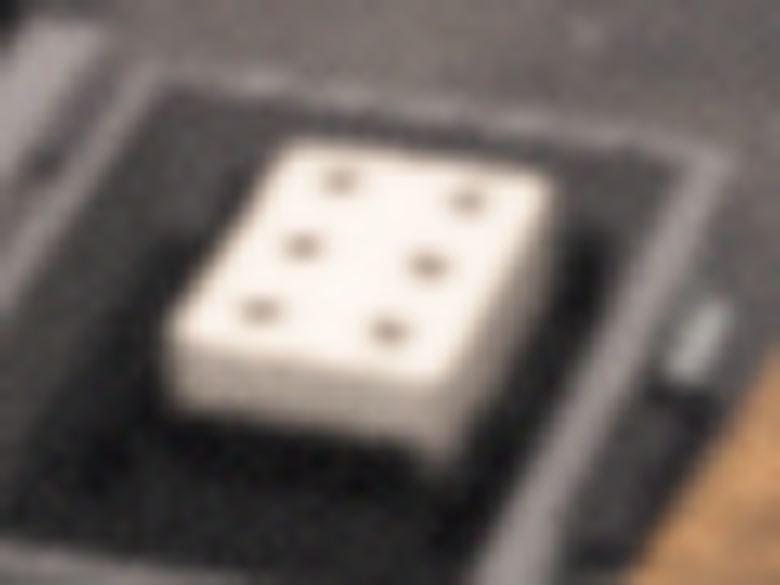

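```bash
python3 - <<'E'
from h import *
t=get_image("top")
im=t["frame"][170:285,230:345,::-1]
cv2.imwrite("pics/c7.png",cv2.resize(im,None,fx=5.2,fy=5.2,interpolation=cv2.INTER_CUBIC))
E
```

```text
(no output)
```

View pics/c7.png

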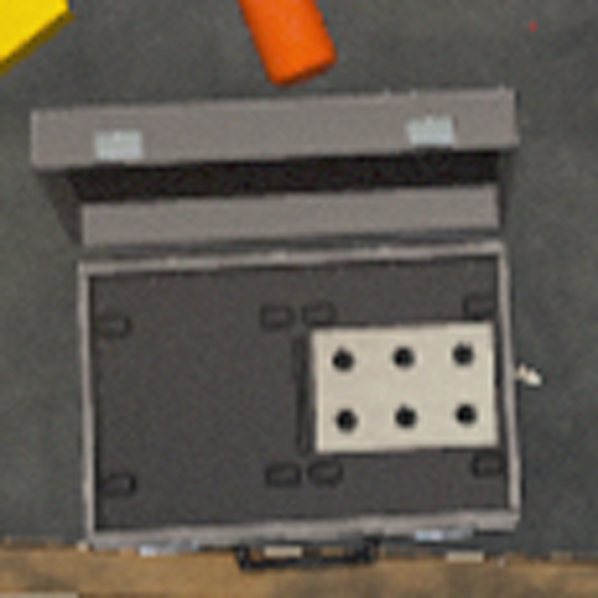

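```bash
python3 - <<'E'
from h import *
t=get_image("top");s=get_image("scene")
T=lambda x,y:(230+(x+.5)/5.2-.5,170+(y+.5)/5.2-.5)
S=lambda x,y:(270+(x+.5)/5-.5,150+(y+.5)/5-.5)
C=np.array([onz(t,T(*p),.041) for p in [(80,263),(508,242),(518,520),(90,545)]]);print(C.round(4),C.mean(0).round(4))
e=lambda a,b:(np.linalg.norm(C[b]-C[a]).round(4),np.degrees(np.arctan2(*(C[b]-C[a])[1::-1])).round(2))
print("back BL-BR",e(0,1),"front",e(3,2),"left F-B",e(3,0),"right",e(2,1))
M=np.array([.4525,.3405]);a=np.radians(4.2);y=np.array([-np.sin(a),np.cos(a)])
print("centre from mate",M+.044*y,"bed from mate",M+.088*y)
print("bed from rim",C.mean(0)[:2]+.044*y)
# ribs centroid for empty bed (rib tops z=.023): 4 rib centres
r=np.array([onz(t,T(*p),.023) for p in [(114,326),(276,317),(283,474),(118,486)]]);print("ribs",r.round(4).tolist(),r.mean(0).round(4))
r=np.array([onz(t,T(*p),.023) for p in [(319,314),(480,306),(488,465),(324,472)]]);print("mate ribs",r.mean(0).round(4))
for n,a,b in [("outer left",T(32,112),S(82,228)),("outer right",T(515,90),S(215,75)),("rim left",T(35,165),S(133,230)),("rim right",T(518,150),S(255,75))]:
    P=tri([ray(t,a),ray(s,b)]);print(n,P.round(4),(proj(s,P)[0]-b).round(1),(proj(t,P)[0]-a).round(1))
E
```

```text
[[0.4999 0.4785 0.041 ]
 [0.5148 0.2981 0.041 ]
 [0.3979 0.2908 0.041 ]
 [0.3825 0.4682 0.041 ]] [0.4488 0.3839 0.041 ]
back BL-BR (np.float64(0.1809), np.float64(-85.29)) front (np.float64(0.1781), np.float64(-85.05)) left F-B (np.float64(0.1178), np.float64(5.01)) right (np.float64(0.1171), np.float64(3.61))
centre from mate [0.44927752 0.38438184] bed from mate [0.44605504 0.42826367]
bed from rim [0.44554323 0.42775663]
ribs [[0.4752, 0.465, 0.023], [0.4813, 0.3961, 0.023], [0.4145, 0.3904, 0.023], [0.4074, 0.4599, 0.023]] [0.4446 0.4279 0.023 ]
mate ribs [0.4521 0.3407 0.023 ]
outer left [0.5417 0.4822 0.1603] [-0.8 -0.2] [0.3 0.9]
outer right [0.5591 0.3023 0.159 ] [0.3 0. ] [-0.1 -0.3]
rim left [0.5201 0.4791 0.1621] [-1.5 -0.3] [0.6 1.6]
rim right [0.5366 0.3011 0.1618] [0.7 0.1] [-0.3 -0.8]
```

```bash
cat >> h.py <<'E'
from scipy.spatial.transform import Rotation as Ro
def cur():
    s=get_state(); q=s["ee_rot"]; return np.array(s["position"]),Ro.from_quat([q[1],q[2],q[3],q[0]]),s
def frame(z,y):
    z=np.array(z,float);z/=np.linalg.norm(z);y=np.array(y,float);y-=z*(y@z);y/=np.linalg.norm(y)
    return Ro.from_matrix(np.column_stack([np.cross(y,z),y,z]))
def delta(p,R,p0=None,R0=None):
    if p0 is None: p0,R0,_=cur()
    return np.r_[1000*R0.inv().apply(np.array(p)-p0),np.degrees((R0.inv()*R).as_rotvec())].round(2)
def yw(d): d=np.radians(d); return np.array([np.cos(d),np.sin(d),0]),np.array([-np.sin(d),np.cos(d),0])
E
cat > blk.py <<'E'
from h import *
psi=10.3; u,l=yw(psi); th=np.radians(30)
n=-np.sin(th)*u+np.cos(th)*np.array([0,0,1]); top=np.array([.3922,.0993,.0733])
RB=frame(-n,l)
g=top-.003*n
E
python3 - <<'E'
from blk import *
p,R,_=cur()
print("pre",delta(g+.10*n,RB), (g+.1*n).round(3)); print("mid pt", R.as_matrix().round(3).tolist())
E
```

```text
pre [-284.63 -360.85   93.02   -8.51  -29.18  -31.77] [0.344 0.091 0.157]
mid pt [[-0.926, 0.378, 0.0], [0.378, 0.926, 0.0], [-0.0, 0.0, -1.0]]
```

```bash
python3 -m jog '[-15,-20,0,-0.5,-1.5,-1.5, -45,-55,3,-1.5,-4.5,-5, -80,-100,6,-2.5,-8,-9, -115,-145,10,-3.5,-12,-13, -150,-190,15,-4.5,-15.5,-17, -185,-235,22,-5.5,-19,-21, -220,-280,32,-6.5,-22.5,-25, -250,-320,45,-7.5,-26,-29, -272,-346,60,-8.2,-28.5,-31, -284.6,-360.8,75,-8.5,-29.2,-31.8]' 0; python3 - <<'E'
from blk import *
print("pre",delta(g+.06*n,RB),"grasp",delta(g,RB))
d=get_image("top");cv2.imwrite("pics/t1.png",cv2.resize(d["frame"][150:320,330:530,::-1],None,fx=3.5,fy=3.5))
E
```

```text
clock: 1.9
position: [0.3405, 0.1032, 0.1815]
ee_rot: [0.251, -0.084, 0.964, 0.026]
contact_force: [0.2, 0.9, -1.0]
width: 0.0855
pre [  9.74 -13.55  61.84   0.33  -0.79  -0.43] grasp [  8.91 -13.89 121.83   0.33  -0.79  -0.43]
```

View pics/t1.png

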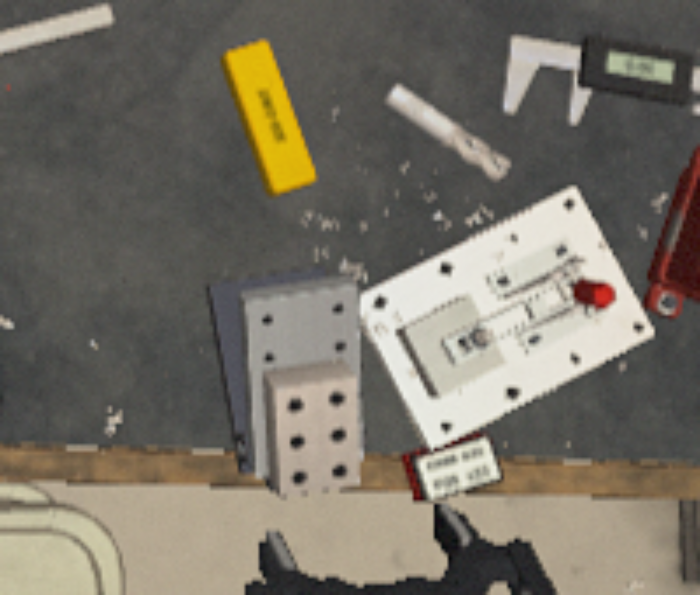

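```bash
python3 -m jog '[4,-5,20,0.1,-0.3,-0.1, 8,-10,45,0.2,-0.6,-0.3, 9,-12,65,0.3,-0.8,-0.4, 9.5,-13.5,80,0.3,-0.8,-0.4, 9.5,-13.5,80,0.3,-0.8,-0.4]'; python3 - <<'E'
from blk import *
print("grasp",delta(g,RB))
t=get_image("top");cv2.imwrite("pics/t2.png",cv2.resize(t["frame"][230:310,370:470,::-1],None,fx=7,fy=7,interpolation=cv2.INTER_CUBIC))
d=get_image("scene");cv2.imwrite("pics/s2.png",cv2.resize(d["frame"][110:210,340:470,::-1],None,fx=6,fy=6,interpolation=cv2.INTER_CUBIC))
E
```

```text
clock: 2.58
position: [0.3726, 0.0977, 0.1059]
ee_rot: [0.255, -0.086, 0.963, 0.025]
contact_force: [-1.1, 0.9, -0.4]
width: 0.0855
grasp [-0.86 -1.99 40.95  0.16 -0.3  -0.12]
```

View pics/t2.png

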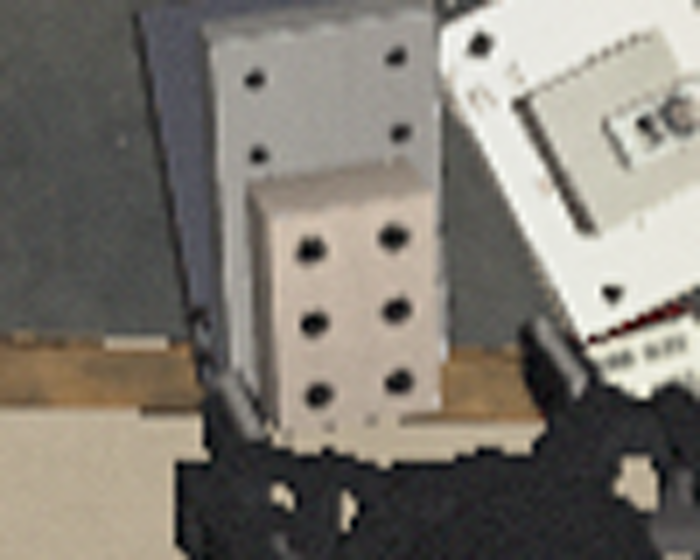

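View pics/s2.png

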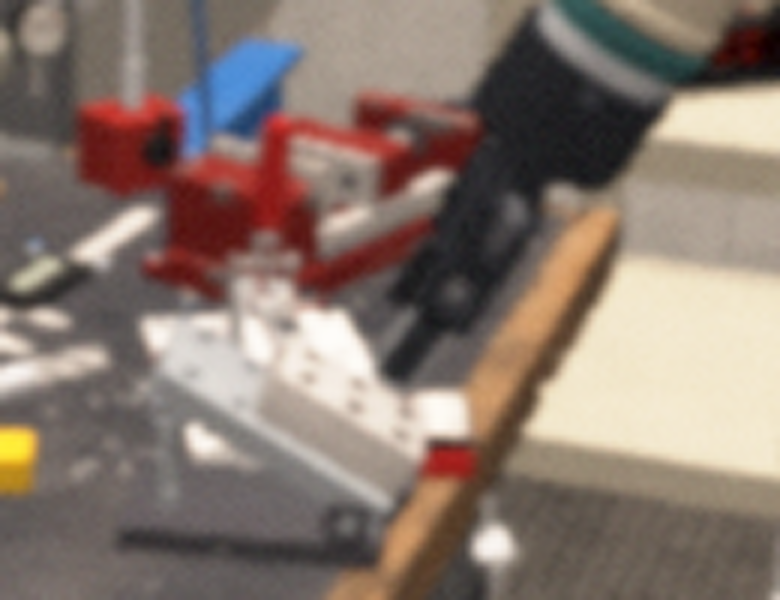

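```bash
python3 -m jog '[-0.9,-2,10,0.1,-0.3,-0.1, -0.9,-2,18,0.1,-0.3,-0.1, -0.9,-2,24,0.1,-0.3,-0.1, -0.9,-2,24,0.1,-0.3,-0.1]'; python3 - <<'E'
from blk import *
print("grasp",delta(g,RB))
t=get_image("top");cv2.imwrite("pics/t3.png",cv2.resize(t["frame"][230:310,370:470,::-1],None,fx=7,fy=7,interpolation=cv2.INTER_CUBIC))
p,R,_=cur()
for k in(0,.019-.010):
  for w in(-.0428,.0428): print(((proj(t,p+R.apply([0,w,k]))[0]-[370,230])*7).round())
E
```

```text
clock: 3.18
position: [0.386, 0.0979, 0.0868]
ee_rot: [0.259, -0.087, 0.962, 0.024]
contact_force: [0.1, 0.9, -0.8]
width: 0.0851
grasp [1.260e+00 2.900e-01 1.785e+01 2.000e-02 2.000e-01 1.000e-02]
[507. 314.]
[227. 358.]
[497. 299.]
[219. 342.]
```

View pics/t3.png

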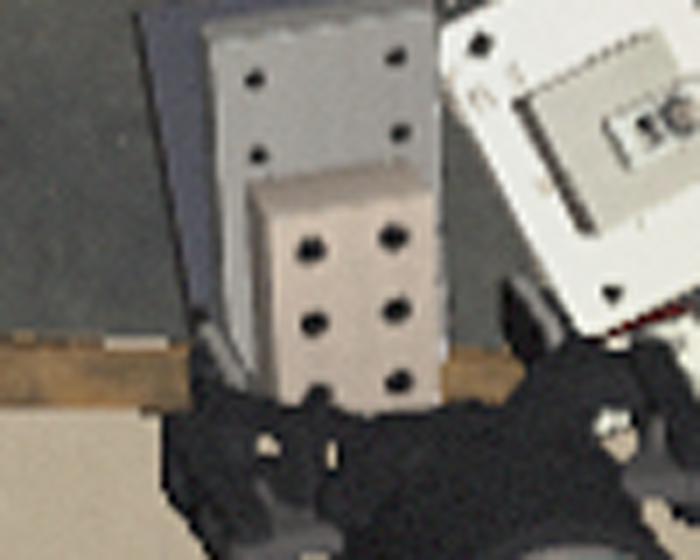

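```bash
python3 -m jog '[1.2,0.3,6,0,0.2,0, 1.2,0.3,12,0,0.2,0, 1.2,0.3,16.5,0,0.2,0, 1.2,0.3,16.5,0,0.2,0, 1.2,0.3,16.5,0,0.2,0]'; python3 - <<'E'
from blk import *
print("grasp",delta(g,RB), get_state()["contact_force"].round(2))
t=get_image("top");cv2.imwrite("pics/t4.png",cv2.resize(t["frame"][230:310,370:470,::-1],None,fx=7,fy=7,interpolation=cv2.INTER_CUBIC))
d=get_image("scene");cv2.imwrite("pics/s4.png",cv2.resize(d["frame"][140:210,360:450,::-1],None,fx=8,fy=8,interpolation=cv2.INTER_CUBIC))
E
```

```text
clock: 3.85
position: [0.3932, 0.0995, 0.0769]
ee_rot: [0.254, -0.087, 0.963, 0.023]
contact_force: [-0.2, 0.2, 0.6]
width: 0.0857
grasp [ 2.63  0.    5.65 -0.01 -0.42  0.06] [-0.17  0.19  0.57]
```

View pics/s4.png

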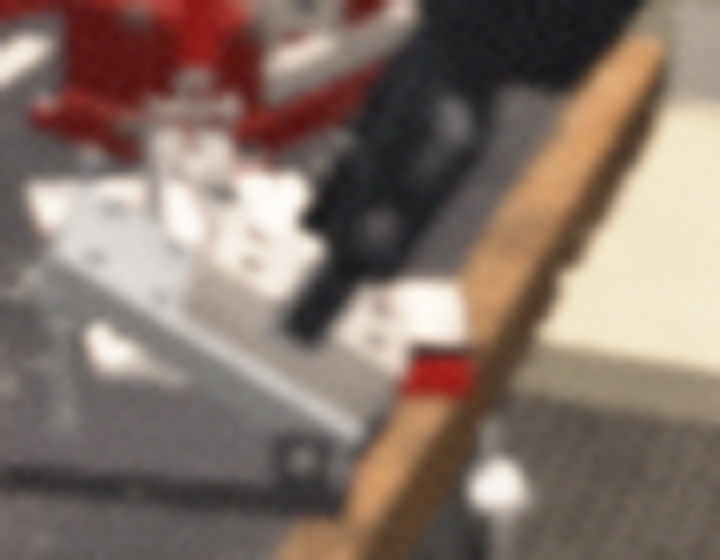

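View pics/t4.png

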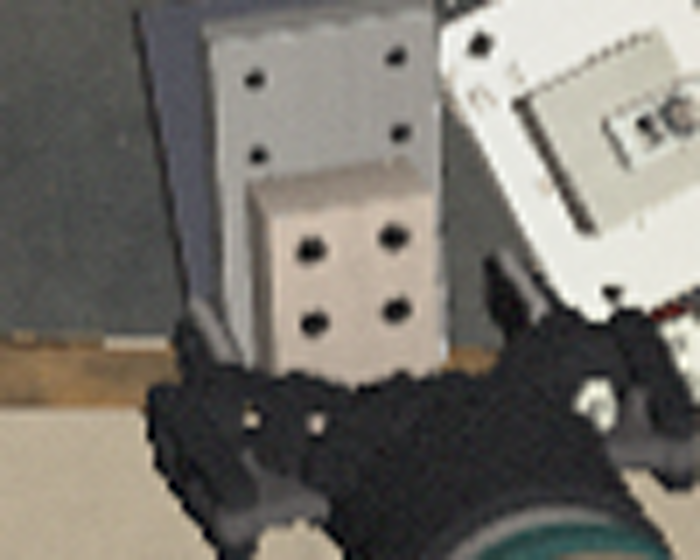

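```bash
python3 - <<'E'
from blk import *
for i in range(5):
    get_image("top"); print("grasp",delta(g,RB))
E
```

```text
grasp [ 2.54  0.01  5.66 -0.02 -0.42  0.04]
grasp [ 2.55  0.02  5.65 -0.02 -0.42  0.03]
grasp [ 2.52  0.02  5.64 -0.02 -0.43  0.02]
grasp [ 2.56  0.04  5.63 -0.02 -0.43  0.03]
grasp [ 2.55  0.03  5.61 -0.02 -0.43  0.03]
```

```bash
python3 -m jog '[1,0,2,0,-0.2,0, 2.5,0,5,0,-0.4,0, 2.5,0,5,0,-0.4,0, 2.5,0,5,0,-0.4,0]'; python3 - <<'E'
from blk import *
for i in range(2):
    get_image("top"); print("grasp",delta(g,RB), get_state()["contact_force"].round(2))
E
python3 -m jog '[0,0,0,0,0,0, 0,0,0,0,0,0, 0,0,0,0,0,0, 0,0,0,0,0,0,0,0,0,0,0,0, 0,0,0,0,0,0]' 0.5 30
python3 - <<'E'
from blk import *
print("grasp",delta(g,RB), get_state()["contact_force"].round(2))
t=get_image("top");cv2.imwrite("pics/t5.png",cv2.resize(t["frame"][230:310,370:470,::-1],None,fx=7,fy=7,interpolation=cv2.INTER_CUBIC))
d=get_image("scene");cv2.imwrite("pics/s5.png",cv2.resize(d["frame"][140:210,360:450,::-1],None,fx=8,fy=8,interpolation=cv2.INTER_CUBIC))
E
```

```text
clock: 4.7
position: [0.3939, 0.0998, 0.077]
ee_rot: [0.254, -0.087, 0.963, 0.023]
contact_force: [0.0, 0.2, 0.3]
width: 0.0853
grasp [ 3.37 -0.12  5.32  0.   -0.39  0.01] [0.06 0.35 0.27]
grasp [ 3.38 -0.14  5.33  0.   -0.39  0.01] [-0.28 -0.03  0.36]
clock: 5.55
position: [0.3941, 0.0993, 0.0772]
ee_rot: [0.255, -0.087, 0.963, 0.022]
contact_force: [-3.8, -4.3, 5.7]
width: 0.0502
grasp [ 3.55  0.31  5.48 -0.06 -0.35  0.03] [-3.84 -4.27  5.74]
```

View pics/s5.png

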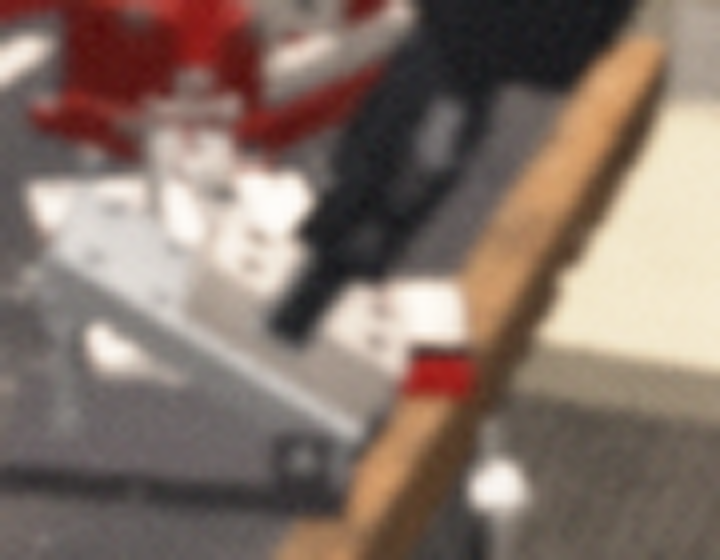

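View pics/t5.png

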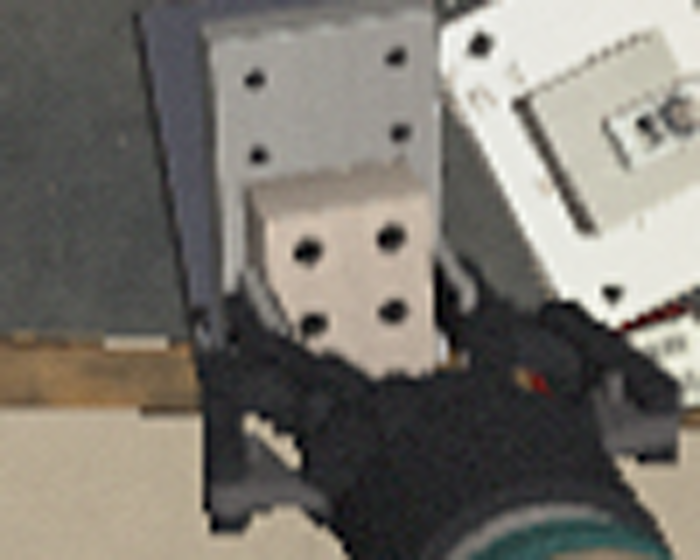

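```bash
python3 - <<'E'
from blk import *
print(get_state()["qpos"].round(3))
E
```

```text
[-1.000e-03  7.800e-02  2.493e+00  9.780e-01  1.060e-01 -2.704e+00]
```

```bash
python3 -m jog '[0,0,0,0,0,0, 0,0,-1,0,0,0, 0,0,-3,0,0,0, -1,0,-8,0,0,0, -1,0,-14,0,0,0,-1,0,-14,0,0,0]' 0.6 80; python3 - <<'E'
from blk import *
print("grasp",delta(g,RB), get_state()["contact_force"].round(2),get_state()["qpos"].round(3))
t=get_image("top");cv2.imwrite("pics/t6.png",cv2.resize(t["frame"][230:310,370:470,::-1],None,fx=7,fy=7,interpolation=cv2.INTER_CUBIC))
d=get_image("scene");cv2.imwrite("pics/s6.png",cv2.resize(d["frame"][140:210,360:450,::-1],None,fx=8,fy=8,interpolation=cv2.INTER_CUBIC))
E
```

```text
clock: 6.4
position: [0.3857, 0.0993, 0.0883]
ee_rot: [0.252, -0.088, 0.963, 0.024]
contact_force: [0.7, -0.2, -7.3]
width: 0.0491
grasp [ 1.78 -1.23 19.19  0.15 -0.66  0.05] [ 0.66 -0.18 -7.3 ] [-0.006  0.034  2.482  0.655  0.153 -2.383]
```

View pics/s6.png

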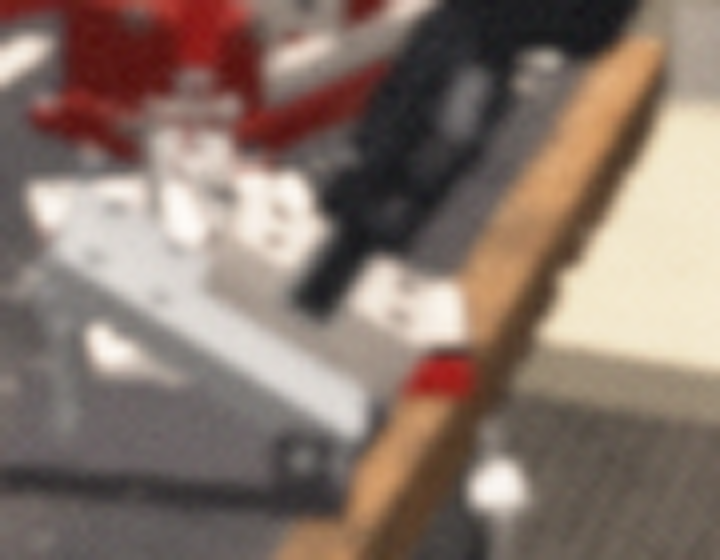

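```bash
cat > car.py <<'E'
from h import *
def down(yd): return frame([0,0,-1],yw(yd)[0])
cy=4.6; ex,ey=yw(cy); bed=np.array([.4455,.428,.006]); case=np.array([.449,.384,.006])
E
python3 - <<'E'
from car import *
p,R,_=cur()
A=(np.array([.35,.12,.22]),down(80)); B=(np.array([.40,.3,.22]),down(40)); C=(bed+[0,0,.0275]-.0035*ey+[0,0,.10],down(4.6))
print(delta(*A,p,R));print(delta(*B,*A));print(delta(*C,*B),C[0])
E
```

```text
[ -36.53   27.34 -130.27    5.3    29.09   19.87]
[-17.98 185.95   0.     0.     0.    40.  ]
[ 65.95 115.1   86.5    0.     0.    35.4 ] [0.4457807  0.42451127 0.1335    ]
```

```bash
python3 -m jog '[-2,1,-12,0.3,1,1, -5,4,-30,0.8,4,3, -10,8,-50,1.5,8,6, -16,12,-72,2.5,13,9, -22,17,-94,3.5,18,13, -28,22,-112,4.3,23,16, -33,25,-124,5,27,18, -36.5,27,-130,5.3,29.1,19.9, -36.5,27,-130,5.3,29.1,19.9]'; python3 - <<'E'
from car import *
p,R,s=cur();print(p.round(4),R.as_matrix().round(3).tolist(),s["qpos"].round(3),s["contact_force"].round(1))
B=(np.array([.40,.3,.22]),down(40)); print(delta(*B))
E
```

```text
clock: 7.62
position: [0.3523, 0.12, 0.2203]
ee_rot: [0.002, 0.087, 0.996, 0.0]
contact_force: [0.7, 1.1, -7.4]
width: 0.0485
[0.3523 0.12   0.2203] [[-0.985, 0.174, 0.004], [0.174, 0.985, 0.001], [-0.004, 0.001, -1.0]] [ 0.141 -0.017  1.937 -0.     1.218 -1.255] [ 0.7  1.1 -7.4]
[-1.5660e+01  1.8556e+02  6.2000e-01  1.5000e-01  2.0000e-01  3.9980e+01]
```

```bash
python3 -m jog '[-1,12,0,0,0,3, -4,40,0,0,0,9, -7,75,0,0,0,17, -10,112,0,0,0,25, -13,150,0,0,0,33, -15,175,0,0,0,38, -15.7,185.6,0.6,0.1,0.2,40, -15.7,185.6,0.6,0.1,0.2,40]'; python3 - <<'E'
from car import *
C=(bed+[0,0,.0275]-.0035*ey+[0,0,.10],down(4.6)); print(delta(*C))
E
```

```text
clock: 8.62
position: [0.3986, 0.2998, 0.2188]
ee_rot: [-0.001, 0.422, 0.907, -0.001]
contact_force: [-0.3, -0.6, -8.3]
width: 0.0486
[ 64.96 116.57  85.11  -0.13   0.    35.47]
```

```bash
python3 -m jog '[5,9,3,0,0,3, 15,28,10,0,0,9, 28,52,25,0,0,16, 42,75,42,0,0,23, 54,97,60,0,0,29, 62,111,72,0,0,34, 65,116.5,80,0,0,35.4, 65,116.5,80,0,0,35.4]'; python3 - <<'E'
from car import *
C=(bed+[0,0,.0275]-.0035*ey+[0,0,.10],down(4.6)); print(delta(*C),cur()[2]["qpos"].round(3))
t=get_image("top");cv2.imwrite("pics/t7.png",cv2.resize(t["frame"][160:290,210:350,::-1],None,fx=5.5,fy=5.5,interpolation=cv2.INTER_CUBIC))
d=get_image("scene");cv2.imwrite("pics/s7.png",cv2.resize(d["frame"][110:260,260:420,::-1],None,fx=5,fy=5,interpolation=cv2.INTER_CUBIC))
E
```

```text
clock: 9.62
position: [0.446, 0.423, 0.139]
ee_rot: [-0.0, 0.678, 0.735, -0.002]
contact_force: [0.4, -0.8, -7.4]
width: 0.0489
[ 1.51 -0.06  5.47 -0.16  0.13  0.01] [ 0.646  0.414  1.582 -0.     1.149  0.566]
```

View pics/s7.png

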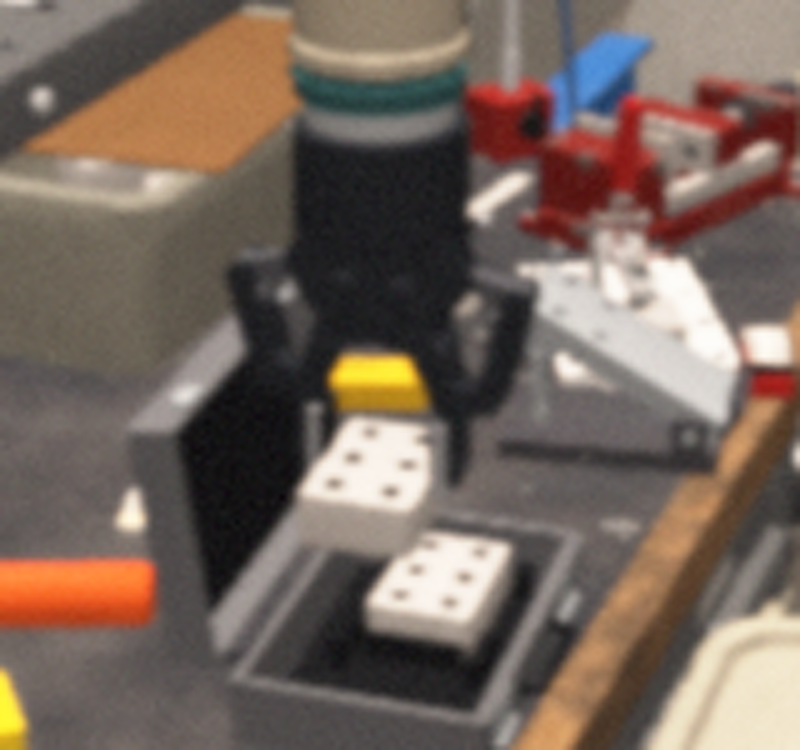

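View pics/t7.png

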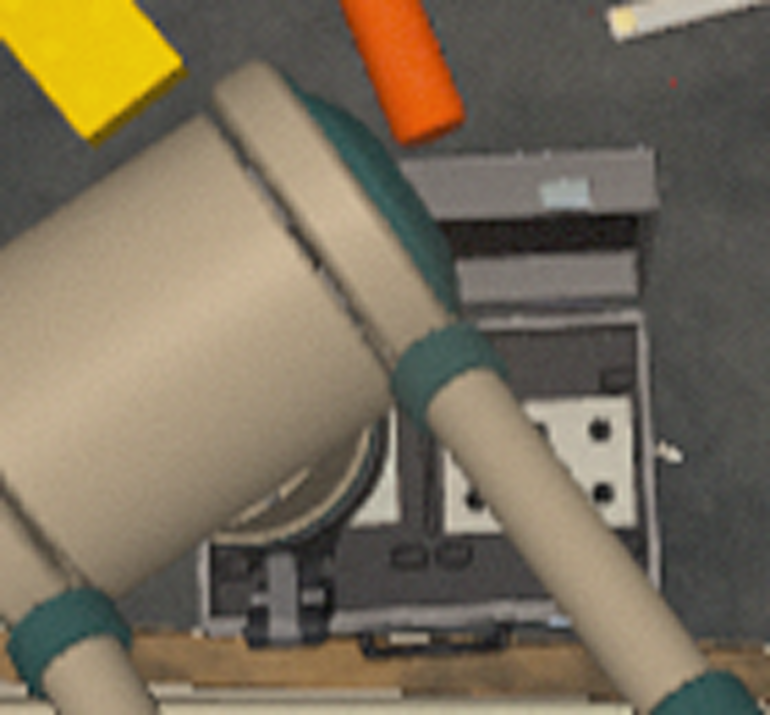

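```bash
python3 - <<'E'
from car import *
s=get_image("scene"); p,R,_=cur()
H=np.array([(370,433),(423,437),(352,458),(407,464),(333,484),(390,491)])
px=np.array([260,110])+(H+.5)/5-.5
for z in (.134,.1365,.139):
    c=onz(s,px.mean(0)-[.5,-.4],z); print(z,c.round(4),"in tool",(1000*R.inv().apply(c-p)).round(1))
W=np.array([onz(s,q,.1365) for q in px])
print("len yaw",np.degrees(np.arctan2(*(W[4:].mean(0)-W[:2].mean(0))[[1,0]]))-90)
# top view: right edge of block visible: c (395,410)-(400,523) in t7
t=get_image("top")
a=[onz(t,(210+(x+.5)/5.5-.5,160+(y+.5)/5.5-.5),.1365) for x,y in[(393,405),(400,523)]]
print(a, "edge to tcp along case y",[(np.dot(q-p,ey)*1000).round(1) for q in a],[(np.dot(q-p,ex)*1000).round(1) for q in a])
E
```

```text
0.134 [0.4483 0.4265 0.134 ] in tool [3.1 1.9 6.6]
0.1365 [0.4464 0.431  0.1365] in tool [7.7 0.4 4.1]
0.139 [0.4445 0.4355 0.139 ] in tool [12.3 -1.1  1.6]
len yaw 5.524680762711839
[array([0.46607677, 0.39295784, 0.1365    ]), array([0.42388491, 0.38870509, 0.1365    ])] edge to tcp along case y [np.float64(-31.8), np.float64(-32.6)] [np.float64(17.0), np.float64(-25.4)]
```

```bash
cat >> car.py <<'E'
PL=(bed+[0,0,.0285]-.0055*ey,down(4.8))
E
python3 - <<'E'
from car import *
print(delta(*PL))
E
```

```text
[-8.600e-01 -8.200e-01  1.063e+02  1.000e-02  1.000e-02 -2.500e-01]
```

```bash
python3 -m jog '[-0.5,-0.5,10,0,0,-0.2, -0.9,-0.8,25,0,0,-0.2, -0.9,-0.8,42,0,0,-0.2, -0.9,-0.8,58,0,0,-0.2, -0.9,-0.8,70,0,0,-0.2, -0.9,-0.8,78,0,0,-0.2, -0.9,-0.8,80,0,0,-0.2, -0.9,-0.8,80,0,0,-0.2]'; python3 - <<'E'
from car import *
print(delta(*PL),cur()[2]["contact_force"].round(1))
t=get_image("top");cv2.imwrite("pics/t8.png",cv2.resize(t["frame"][160:290,210:350,::-1],None,fx=5.5,fy=5.5,interpolation=cv2.INTER_CUBIC))
d=get_image("scene");cv2.imwrite("pics/s8.png",cv2.resize(d["frame"][150:260,280:410,::-1],None,fx=6,fy=6,interpolation=cv2.INTER_CUBIC))
E
```

```text
clock: 10.82
position: [0.4462, 0.4232, 0.0603]
ee_rot: [0.0, 0.677, 0.736, 0.0]
contact_force: [-0.4, -1.5, -7.8]
width: 0.0487
[-7.100e-01 -2.900e-01  2.582e+01  1.000e-02  0.000e+00 -6.000e-02] [-0.4 -1.5 -7.8]
```

View pics/s8.png

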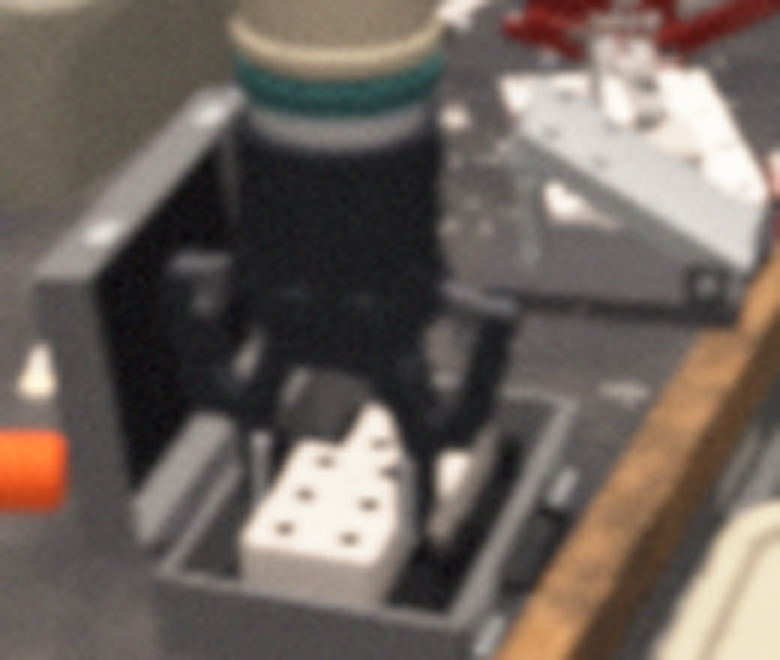

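View pics/t8.png

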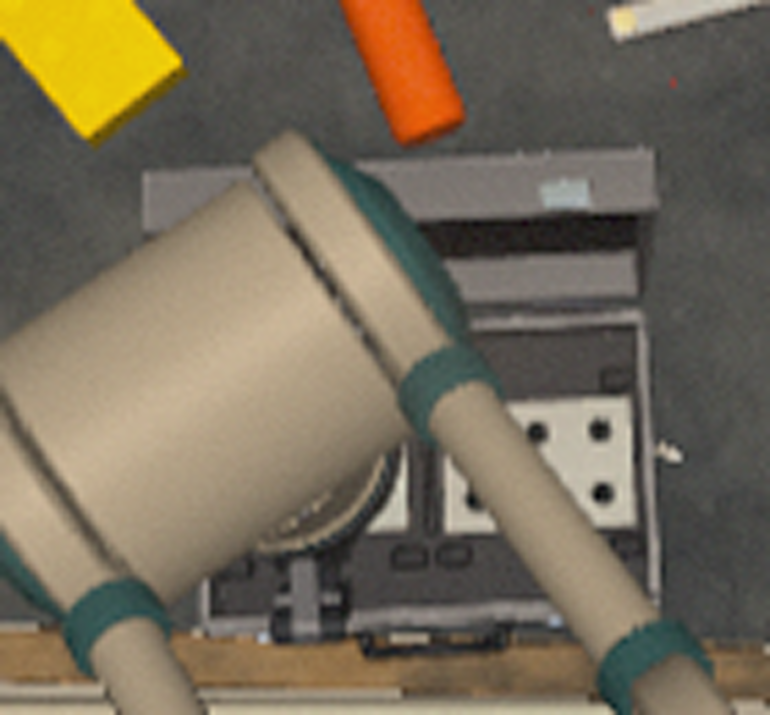

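```bash
python3 -m jog '[-0.5,-0.3,6,0,0,0, -0.7,-0.3,12,0,0,0, -0.7,-0.3,17,0,0,0, -0.7,-0.3,20,0,0,0, -0.7,-0.3,22,0,0,0, -0.7,-0.3,22,0,0,0]'; python3 - <<'E'
from car import *
get_image("top")
print(delta(*PL),cur()[2]["contact_force"].round(1))
E
```

```text
clock: 11.68
position: [0.4456, 0.4223, 0.0379]
ee_rot: [-0.0, 0.677, 0.736, -0.0]
contact_force: [0.2, 0.8, -7.1]
width: 0.0487
[ 0.17  0.24  3.6  -0.02  0.02 -0.06] [ 0.2  0.3 -7. ]
```

```bash
python3 -m jog '[0,0,1,0,0,0, 0,0,2,0,0,0, 0,0,3,0,0,0, 0,0,3,0,0,0]'; python3 - <<'E'
from car import *
get_image("top")
print(delta(*PL),cur()[2]["contact_force"].round(1))
E
```

```text
clock: 12.22
position: [0.4456, 0.4222, 0.035]
ee_rot: [-0.0, 0.677, 0.736, -0.0]
contact_force: [0.0, 0.6, -7.0]
width: 0.0488
[ 0.25  0.37  0.51 -0.03  0.03 -0.06] [ 0.3  0.2 -6.7]
```

```bash
python3 -m jog '[0,0,0.7,0,0,0, 0,0,1.4,0,0,0, 0,0,2,0,0,0, 0,0,2,0,0,0]'; python3 - <<'E'
from car import *
get_image("top")
print(delta(*PL),cur()[2]["contact_force"].round(1))
E
```

```text
clock: 12.78
position: [0.4457, 0.4222, 0.0343]
ee_rot: [0.0, 0.677, 0.736, -0.0]
contact_force: [-1.9, -2.9, 7.1]
width: 0.0488
[ 0.27  0.26 -0.26  0.    0.01 -0.06] [-1.4 -3.   6.7]
```

```bash
python3 -m jog '[0,0,0,0,0,0, 0,0,0,0,0,0, 0,0,0,0,0,0, 0,0,0,0,0,0]' 0.25 30; python3 - <<'E'
from car import *
d=get_image("scene");cv2.imwrite("pics/s9.png",cv2.resize(d["frame"][150:260,280:410,::-1],None,fx=6,fy=6,interpolation=cv2.INTER_CUBIC))
E
```

```text
clock: 13.32
position: [0.4458, 0.4224, 0.033]
ee_rot: [0.0, 0.677, 0.736, -0.0]
contact_force: [0.3, 0.3, 0.6]
width: 0.064
```

View pics/s9.png

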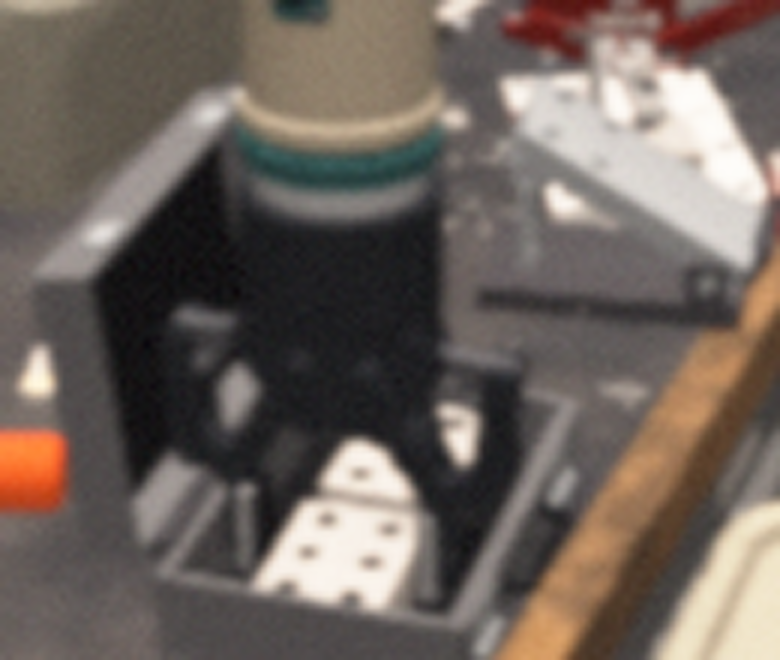

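```bash
python3 -m jog '[0,0,-6,0,0,0, 0,0,-20,0,0,0, 0,0,-50,0,0,0, 0,0,-90,0,0,0, 0,0,-130,0,0,0, 0,0,-165,0,0,0, 0,0,-190,0,0,0, 0,0,-190,0,0,0]'; python3 - <<'E'
from car import *
t=get_image("top");cv2.imwrite("pics/t10.png",cv2.resize(t["frame"][160:290,210:350,::-1],None,fx=5.5,fy=5.5,interpolation=cv2.INTER_CUBIC))
A=(np.array([.43,.26,.22]),down(-30));B=(np.array([.5995,.1175,.10]),down(-70.15))
p,R,_=cur();print(p,delta(*A,p,R),delta(*B,*A))
E
```

```text
clock: 14.38
position: [0.4468, 0.4232, 0.2264]
ee_rot: [0.001, 0.677, 0.736, 0.003]
contact_force: [0.4, 0.5, 0.7]
width: 0.0641
[0.44591748 0.42251517 0.22437008] [-1.6065e+02 -2.9290e+01  4.1700e+00  8.0000e-02 -8.0000e-02  3.4740e+01] [-38.66 218.04 120.     0.     0.    40.15]
```

View pics/t10.png

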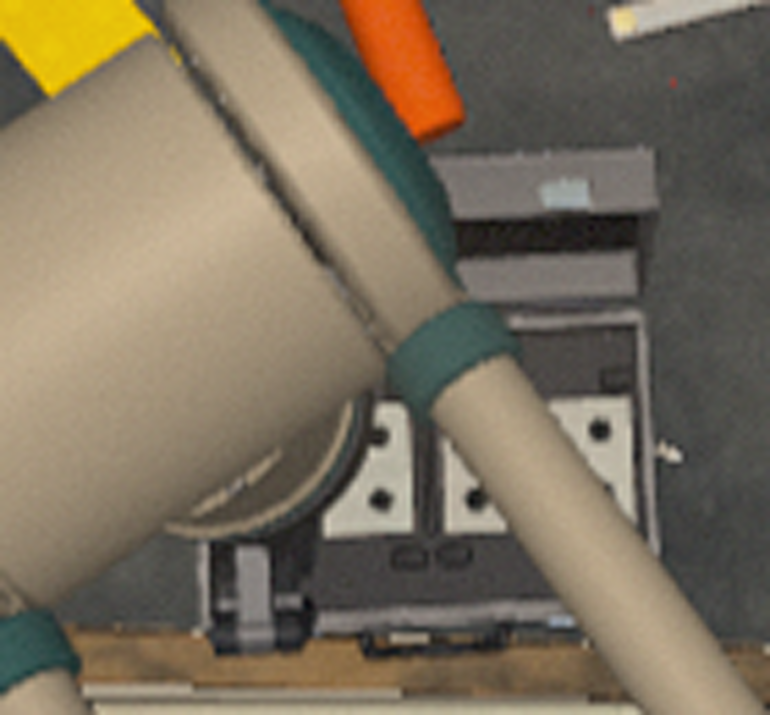

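```bash
python3 -m jog '[-8,-2,0,0,0,3, -28,-5,0,0,0,9, -60,-11,2,0,0,16, -95,-18,3,0,0,23, -128,-24,4,0,0,29, -150,-28,4,0,0,33, -160,-29.5,4,0,0,34.7, -160,-29.5,4,0,0,34.7]' 0.1; python3 - <<'E'
from car import *
t=get_image("top");cv2.imwrite("pics/t11.png",cv2.resize(t["frame"][160:290,210:350,::-1],None,fx=5.5,fy=5.5,interpolation=cv2.INTER_CUBIC))
B=(np.array([.5995,.1175,.10]),down(-70.15))
print(cur()[0],delta(*B))
E
```

```text
clock: 15.42
position: [0.4293, 0.2602, 0.2185]
ee_rot: [-0.0, 0.866, 0.5, -0.001]
contact_force: [0.4, -0.3, -0.0]
width: 0.0769
[0.42953901 0.26078702 0.21874497] [-3.9250e+01  2.1889e+02  1.1859e+02 -3.0000e-02  5.0000e-02  4.0210e+01]
```

View pics/t11.png

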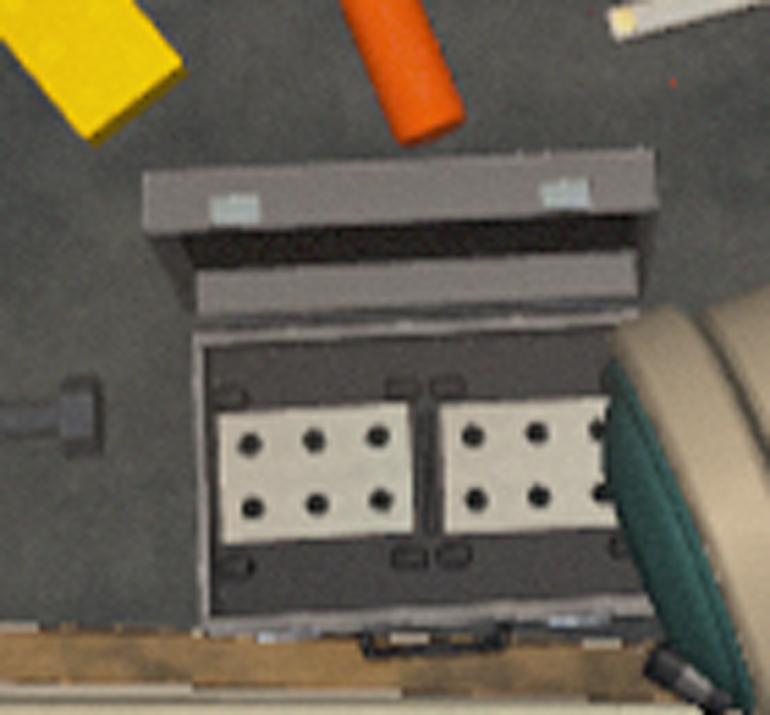

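```bash
python3 -m jog '[-2,12,0,0,0,3, -8,40,3,0,0,9, -15,80,10,0,0,17, -22,120,25,0,0,25, -30,160,50,0,0,32, -35,190,80,0,0,37, -38,210,105,0,0,40, -39.2,218.9,118,0,0,40.2, -39.2,218.9,118.6,0,0,40.2]' 0; python3 - <<'E'
from car import *
t=get_image("top");cv2.imwrite("pics/t12.png",cv2.resize(t["frame"][130:270,340:480,::-1],None,fx=5,fy=5,interpolation=cv2.INTER_CUBIC))
d=get_image("scene");cv2.imwrite("pics/s12.png",cv2.resize(d["frame"][120:230,280:410,::-1],None,fx=6,fy=6,interpolation=cv2.INTER_CUBIC))
B=(np.array([.5995,.1175,.022]),down(-70.15))
print(cur()[0],delta(*B))
E
```

```text
clock: 16.6
position: [0.5995, 0.117, 0.0995]
ee_rot: [0.0, 0.985, 0.172, -0.001]
contact_force: [-0.2, -0.2, -0.3]
width: 0.0853
[0.59951975 0.11771538 0.10111883] [-8.000e-02  1.900e-01  7.912e+01  1.000e-02  1.000e-02  2.000e-02]
```

View pics/t12.png

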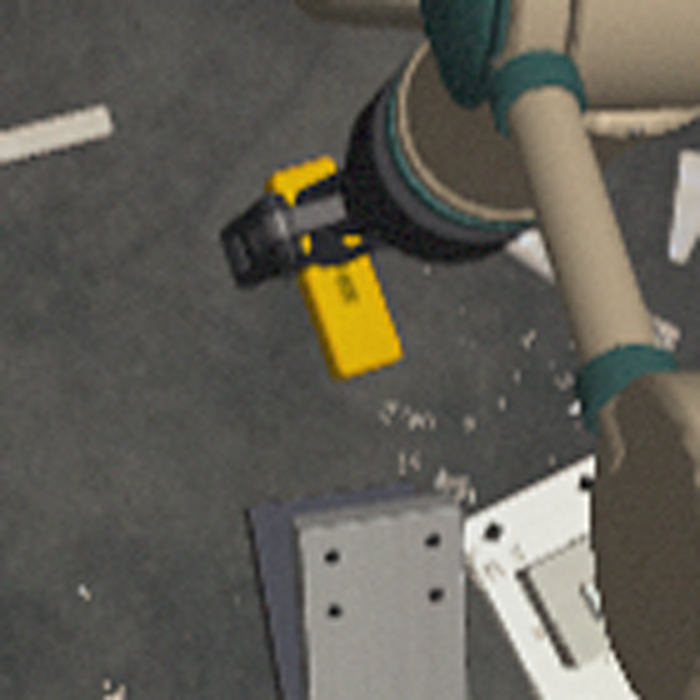

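View pics/s12.png

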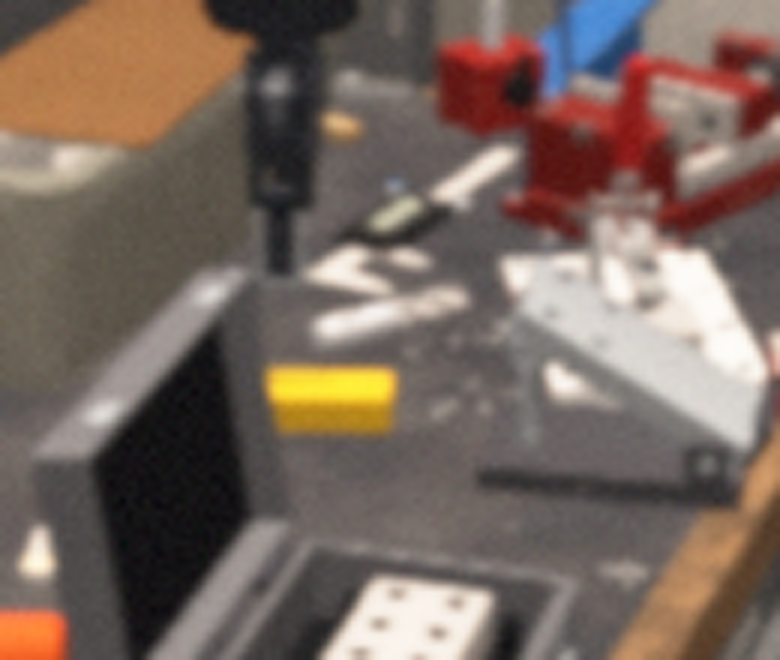

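```bash
python3 -m jog '[0,0,10,0,0,0, 0,0,28,0,0,0, 0,0,46,0,0,0, 0,0,60,0,0,0, 0,0,66,0,0,0, 0,0,66,0,0,0]'; python3 - <<'E'
from car import *
get_image("scene")
t=get_image("top");cv2.imwrite("pics/t13.png",cv2.resize(t["frame"][140:230,360:460,::-1],None,fx=7,fy=7,interpolation=cv2.INTER_CUBIC))
B=(np.array([.5995,.1175,.022]),down(-70.15))
print(cur()[0],delta(*B))
E
```

```text
clock: 17.45
position: [0.5994, 0.1172, 0.0344]
ee_rot: [0.0, 0.985, 0.172, -0.0]
contact_force: [0.5, 0.1, -0.3]
width: 0.0852
[0.5999907  0.11719326 0.03508995] [-3.600e-01 -4.600e-01  1.309e+01  4.000e-02 -3.000e-02 -1.000e-02]
```

View pics/t13.png

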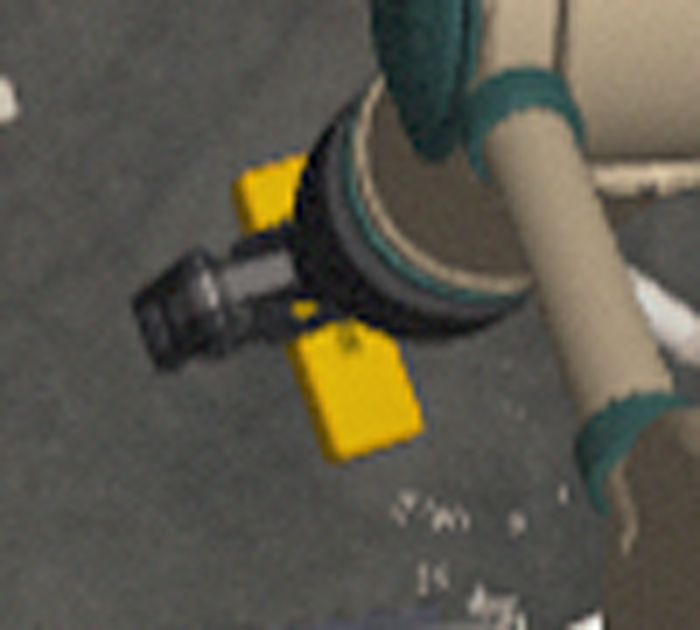

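```bash
python3 -m jog '[0,0,6,0,0,0, 0,0,11,0,0,0, 0,0,12.5,0,0,0, 0,0,12.5,0,0,0]'; python3 -m jog '[0,0,0,0,0,0, 0,0,0,0,0,0, 0,0,0,0,0,0, 0,0,0,0,0,0, 0,0,0,0,0,0, 0,0,0,0,0,0]' 0.75 40
python3 -m jog '[0,0,-3,0,0,0, 0,0,-12,0,0,0, 0,0,-30,0,0,0, 0,0,-40,0,0,0, 0,0,-40,0,0,0]'; python3 - <<'E'
from car import *
d=get_image("scene");cv2.imwrite("pics/s14.png",cv2.resize(d["frame"][120:230,280:410,::-1],None,fx=6,fy=6,interpolation=cv2.INTER_CUBIC))
print(cur()[0])
E
```

```text
clock: 18.05
position: [0.5994, 0.117, 0.0218]
ee_rot: [0.0, 0.985, 0.172, -0.0]
contact_force: [0.3, 0.7, -0.3]
width: 0.0855
clock: 18.8
position: [0.5999, 0.1171, 0.0224]
ee_rot: [0.0, 0.985, 0.172, 0.0]
contact_force: [-0.1, -0.6, 3.7]
width: 0.031
clock: 19.42
position: [0.6001, 0.1172, 0.063]
ee_rot: [0.0, 0.985, 0.172, 0.001]
contact_force: [0.0, 0.7, -1.1]
width: 0.0308
[0.59957115 0.11713603 0.06235369]
```

View pics/s14.png

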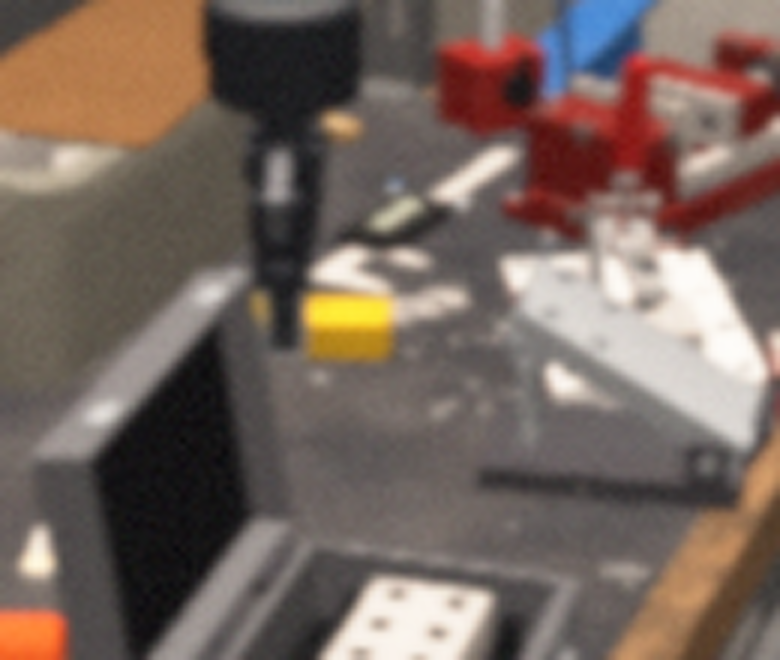

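```bash
python3 - <<'E'
from car import *
p,R,_=cur();A=(np.array([.43,.26,.22]),down(-30));C=(np.array([.449,.384,.12]),down(4.6))
print(delta(*A,p,R),delta(*C,*A))
E
python3 -m jog '[0,0,-15,0,0,0, 0,0,-50,0,0,0, 0,0,-95,0,0,0, 0,0,-130,0,0,0, 0,0,-155,0,0,0, 0,0,-158,0,0,0]'
python3 - <<'E'
from car import *
A=(np.array([.43,.26,.22]),down(-30));print(delta(*A))
E
```

```text
[-1.1103e+02 -1.9186e+02 -1.5773e+02  2.0000e-02  1.0000e-02 -4.0160e+01] [116.89 -45.55 100.     0.     0.   -34.6 ]
clock: 20.23
position: [0.6006, 0.1173, 0.2225]
ee_rot: [0.0, 0.985, 0.172, 0.002]
contact_force: [-0.7, -0.3, -1.8]
width: 0.0314
[-1.1206e+02 -1.9213e+02  1.8100e+00  1.6000e-01 -1.8000e-01 -4.0160e+01]
```

```bash
python3 -m jog '[-6,-10,0,0,0,-2, -20,-35,0,0,0,-7, -40,-70,0,0,0,-14, -62,-108,0,0,0,-22, -84,-146,0,0,0,-30, -102,-176,0,0,0,-36, -110,-189,1.5,0,0,-40, -112,-192,1.8,0,0,-40.2, -112,-192,1.8,0,0,-40.2]'
python3 - <<'E'
from car import *
C=(np.array([.449,.384,.12]),down(4.6));print(delta(*C))
E
```

```text
clock: 21.35
position: [0.4286, 0.2596, 0.2175]
ee_rot: [0.0, 0.866, 0.5, -0.001]
contact_force: [0.2, -0.1, -0.4]
width: 0.0309
[ 1.1817e+02 -4.4370e+01  9.7260e+01 -8.0000e-02  1.0000e-01 -3.4570e+01]
```

```bash
python3 -m jog '[8,-3,0,0,0,-2, 25,-10,5,0,0,-8, 48,-18,18,0,0,-15, 72,-27,38,0,0,-22, 95,-36,60,0,0,-28, 110,-42,78,0,0,-32.5, 118,-44.4,92,0,0,-34.6, 118,-44.4,97,0,0,-34.6, 118,-44.4,97,0,0,-34.6]'
python3 - <<'E'
from car import *
D=(np.array([.449,.384,.053]),down(4.6));print(delta(*D))
t=get_image("top");cv2.imwrite("pics/t15.png",cv2.resize(t["frame"][160:290,210:350,::-1],None,fx=5.5,fy=5.5,interpolation=cv2.INTER_CUBIC))
d=get_image("scene");cv2.imwrite("pics/s15.png",cv2.resize(d["frame"][140:260,270:410,::-1],None,fx=5.5,fy=5.5,interpolation=cv2.INTER_CUBIC))
E
```

```text
clock: 22.48
position: [0.4495, 0.3835, 0.121]
ee_rot: [0.0, 0.678, 0.735, -0.001]
contact_force: [0.8, -0.1, -0.7]
width: 0.0312
[ 6.100e-01 -4.000e-01  6.803e+01 -6.000e-02  7.000e-02 -1.000e-02]
```

View pics/s15.png

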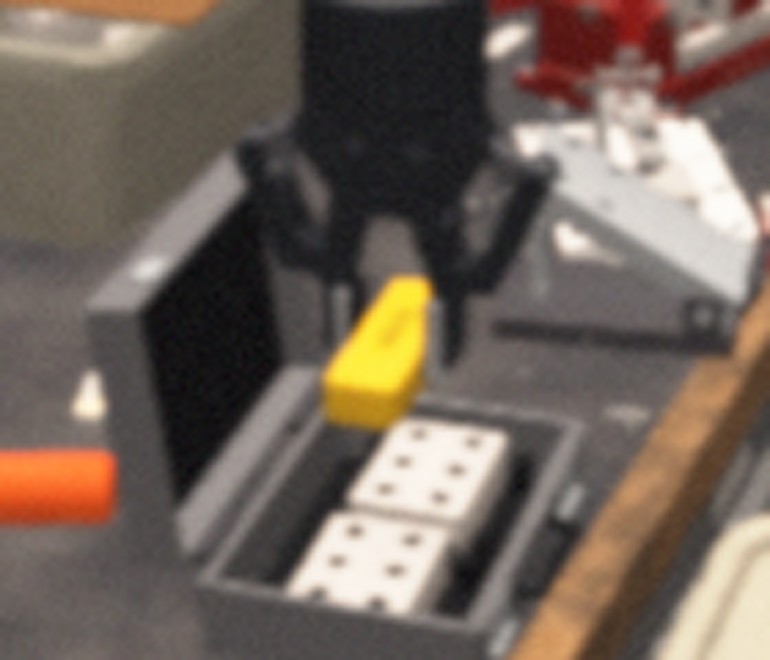

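View pics/t15.png

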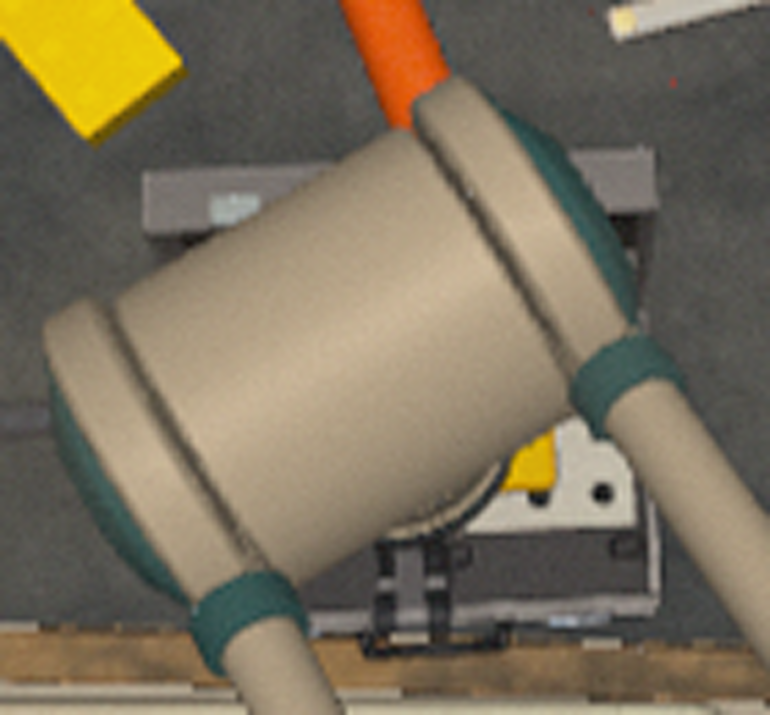

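```bash
python3 -m jog '[0,0,8,0,0,0, 0.6,-0.4,24,0,0,0, 0.6,-0.4,42,0,0,0, 0.6,-0.4,54,0,0,0, 0.6,-0.4,60,0,0,0, 0.6,-0.4,63,0,0,0, 0.6,-0.4,65,0,0,0, 0.6,-0.4,65,0,0,0]'
python3 - <<'E'
from car import *
get_image("top")
D=(np.array([.449,.384,.0532]),down(4.6));print(delta(*D),cur()[2]["contact_force"])
E
```

```text
clock: 23.58
position: [0.4492, 0.3848, 0.0564]
ee_rot: [0.0, 0.678, 0.735, -0.0]
contact_force: [0.3, -0.8, -1.5]
width: 0.0311
[-0.8  -0.31  3.36  0.01  0.    0.04] [-0.38460447  0.48417165 -1.01983197]
```

```bash
python3 -m jog '[0,0,1,0,0,0, 0,0,2,0,0,0, 0,0,3,0,0,0, 0,0,3.8,0,0,0, 0,0,3.8,0,0,0]'
python3 - <<'E'
from car import *
get_image("top")
D=(np.array([.449,.384,.0532]),down(4.6));print(delta(*D),cur()[2]["contact_force"])
E
```

```text
clock: 24.25
position: [0.4491, 0.3847, 0.0538]
ee_rot: [0.0, 0.678, 0.735, -0.0]
contact_force: [-2.4, -1.2, 7.7]
width: 0.0315
[-0.68 -0.12  0.56  0.01  0.01  0.04] [-1.86712461 -1.41601162  7.67743605]
```

```bash
python3 -m jog '[0,0,-0.5,0,0,0, 0,0,-0.5,0,0,0, 0,0,-0.5,0,0,0, 0,0,-0.5,0,0,0]' 0.35 30; python3 -m jog '[0,0,-6,0,0,0, 0,0,-20,0,0,0, 0,0,-50,0,0,0, 0,0,-90,0,0,0, 0,0,-130,0,0,0, 0,0,-160,0,0,0, 0,0,-175,0,0,0, 0,0,-175,0,0,0]'; python3 - <<'E'
from car import *
d=get_image("scene");cv2.imwrite("pics/s16.png",cv2.resize(d["frame"][140:260,270:410,::-1],None,fx=5.5,fy=5.5,interpolation=cv2.INTER_CUBIC))
print(cur()[0],cur()[2]["qpos"].round(3))
E
```

```text
clock: 24.8
position: [0.449, 0.3846, 0.0527]
ee_rot: [-0.0, 0.678, 0.735, -0.0]
contact_force: [0.4, 0.8, -0.3]
width: 0.0557
clock: 25.8
position: [0.4495, 0.385, 0.2291]
ee_rot: [0.0, 0.678, 0.735, 0.001]
contact_force: [0.9, -0.2, -0.4]
width: 0.0556
[0.44883553 0.38456951 0.22769024] [ 0.591  0.314  1.507 -0.     1.322  0.51 ]
```

View pics/s16.png

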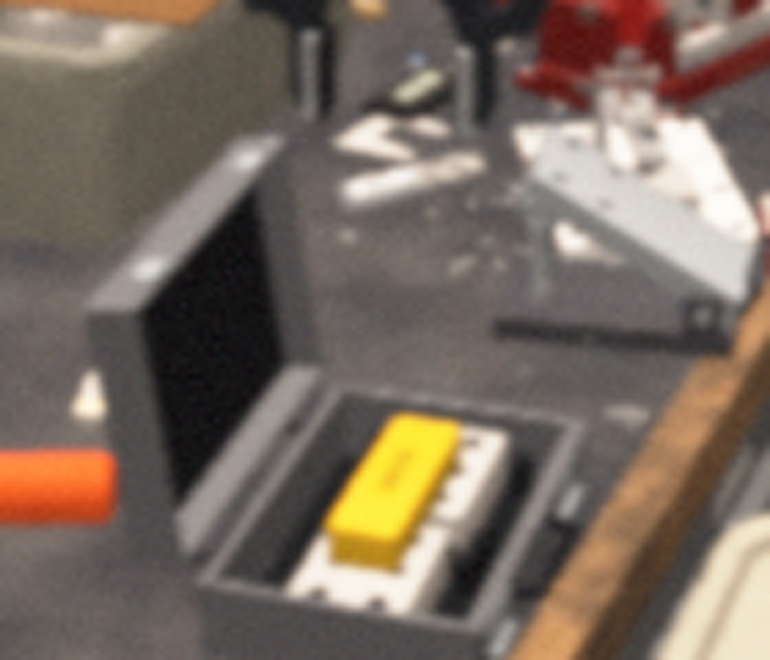

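```bash
python3 - <<'E'
from car import *
t=get_image("top")
for z in(.1,.2,.3): print(z,onz(t,(290,100),z).round(3),onz(t,(290,92),z).round(3))
h=case+.063*ex; h[2]=.042
p,R,_=cur()
v=p-h; print("X",v@ex*1000,"Y",v@ey*1000,"z",v[2]*1000)
P=h+.085*ex+[0,0,.228]; print(delta(P,down(4.6)))
# mallet extents
hsv=cv2.cvtColor(t["frame"],cv2.COLOR_RGB2HSV); m=cv2.inRange(hsv,(5,180,150),(14,255,255)); m[200:]=0
q=np.argwhere(m)[:,::-1]; W=np.array([onz(t,a,.03) for a in q]); print(W.min(0),W.max(0))
E
```

```text
0.1 [0.756 0.388 0.1  ] [0.774 0.388 0.1  ]
0.2 [0.718 0.383 0.2  ] [0.734 0.383 0.2  ]
0.3 [0.679 0.378 0.3  ] [0.694 0.378 0.3  ]
X -63.46177009191859 Y 0.36328715227396957 z 184.83990745357022
[-5.2000e-01  1.4836e+02 -4.3500e+01 -1.3000e-01  8.0000e-02  4.0000e-02]
[0.63299516 0.40429177 0.03      ] [0.73572817 0.45993778 0.03      ]
```

```bash
python3 -m jog '[0,8,-15,0,0,0, 0,22,-30,0,0,0, 0,45,-40,0,0,0, 0,72,-43,0,0,0, 0,100,-43,0,0,0, 0,126,-43,0,0,0, 0,144,-43,0,0,0, 0,148.5,-43,0,0,0, 0,148.5,-43,0,0,0]' 1 30; python3 - <<'E'
from car import *
d=get_image("scene");cv2.imwrite("pics/s17.png",cv2.resize(d["frame"][60:260,220:430,::-1],None,fx=3.5,fy=3.5,interpolation=cv2.INTER_CUBIC))
t=get_image("top");cv2.imwrite("pics/t17.png",cv2.resize(t["frame"][60:290,180:380,::-1],None,fx=2.6,fy=2.6,interpolation=cv2.INTER_CUBIC))
h=case+.063*ex; h[2]=.042
p,R,_=cur();v=p-h; print("X",v@ex*1000,"Y",v@ey*1000,"z",v[2]*1000)
E
```

```text
clock: 27.02
position: [0.5966, 0.3966, 0.2693]
ee_rot: [-0.001, 0.678, 0.735, -0.002]
contact_force: [0.6, -0.2, 0.5]
width: -0.0005
X 84.76059826507061 Y 0.923621439846124 z 228.38650788395802
```

View pics/s17.png

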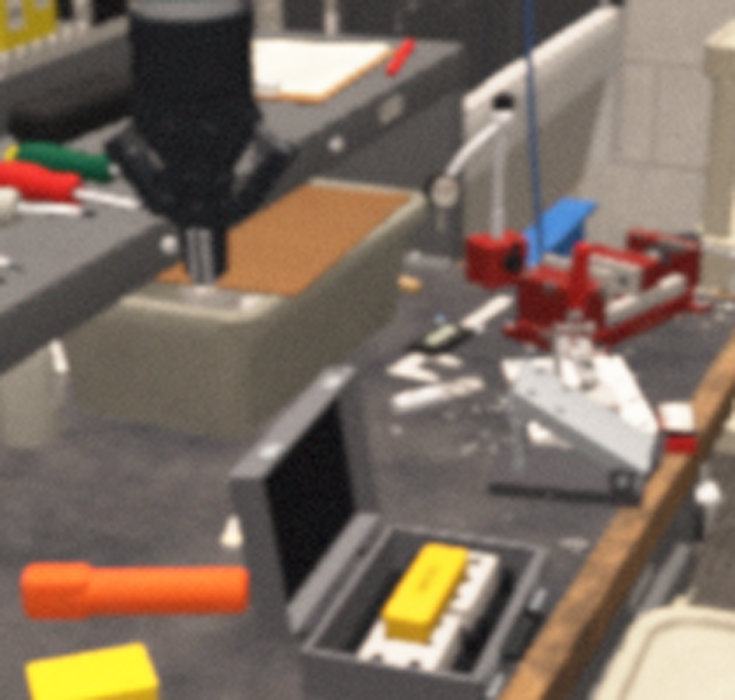

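View pics/t17.png

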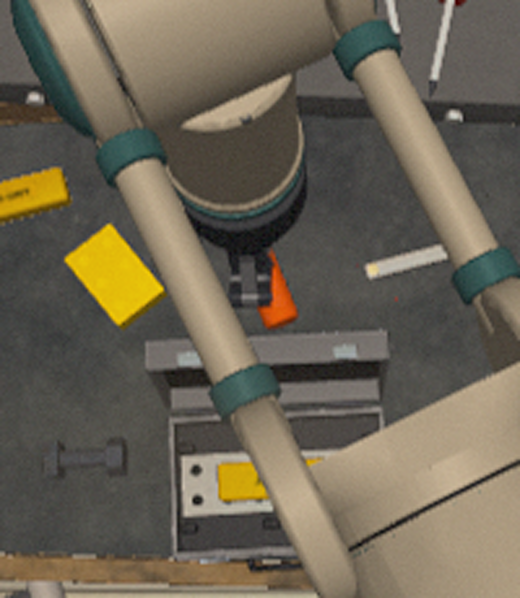

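```bash
python3 -m jog '[-1,0,12,0,0,0, -1,0,35,0,0,0, -1,0,62,0,0,0, -1,0,88,0,0,0, -1,0,105,0,0,0, -1,0,110,0,0,0, -1,0,110,0,0,0]'; python3 - <<'E'
from car import *
d=get_image("scene");cv2.imwrite("pics/s18.png",cv2.resize(d["frame"][60:260,220:430,::-1],None,fx=3.5,fy=3.5,interpolation=cv2.INTER_CUBIC))
h=case+.063*ex; h[2]=.042
p,R,_=cur();v=p-h; print("X",v@ex*1000,"Y",v@ey*1000,"z",v[2]*1000,_["contact_force"])
E
```

```text
clock: 28.0
position: [0.5973, 0.3959, 0.1611]
ee_rot: [0.0, 0.678, 0.735, -0.0]
contact_force: [0.3, 0.0, -0.6]
width: 0.0001
X 86.10732401783103 Y 0.05944245647422747 z 119.67220651578148 [1.2855666  0.14858647 0.06975456]
```

View pics/s18.png

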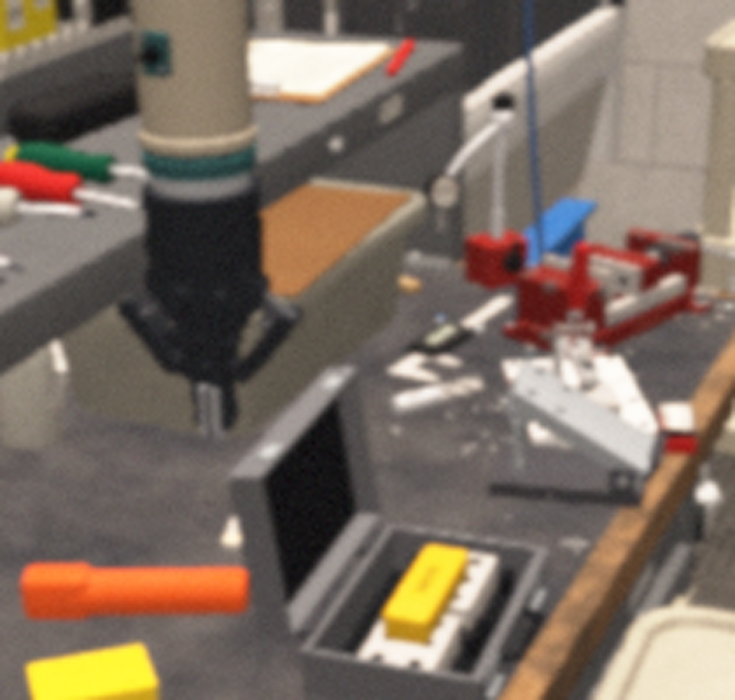

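```bash
python3 -m jog '[0,-12,0,0,0,0, 0,-26,0,0,0,0, 0,-36,0,0,0,0, 0,-46,0,0,0,0, 0,-56,0,0,0,0, 0,-66,0,0,0,0, 0,-77,-1,0,0,0, 0,-88,-2,0,0,0, 0,-97,-2,0,0,0, 0,-105,-2,0,0,0]'; python3 - <<'E'
from car import *
d=get_image("scene");cv2.imwrite("pics/s19.png",cv2.resize(d["frame"][60:260,220:430,::-1],None,fx=3.5,fy=3.5,interpolation=cv2.INTER_CUBIC))
h=case+.063*ex; h[2]=.042
p,R,_=cur();v=p-h; print("X",v@ex*1000,"Y",v@ey*1000,"z",v[2]*1000,_["contact_force"])
E
```

```text
clock: 29.3
position: [0.4917, 0.387, 0.1626]
ee_rot: [-0.0, 0.678, 0.735, -0.001]
contact_force: [2.5, -0.3, -0.9]
width: -0.0002
X -21.379336838387754 Y -0.4096223176887054 z 120.69495885720342 [ 0.44969572 -0.65227897 -0.47725355]
```

View pics/s19.png

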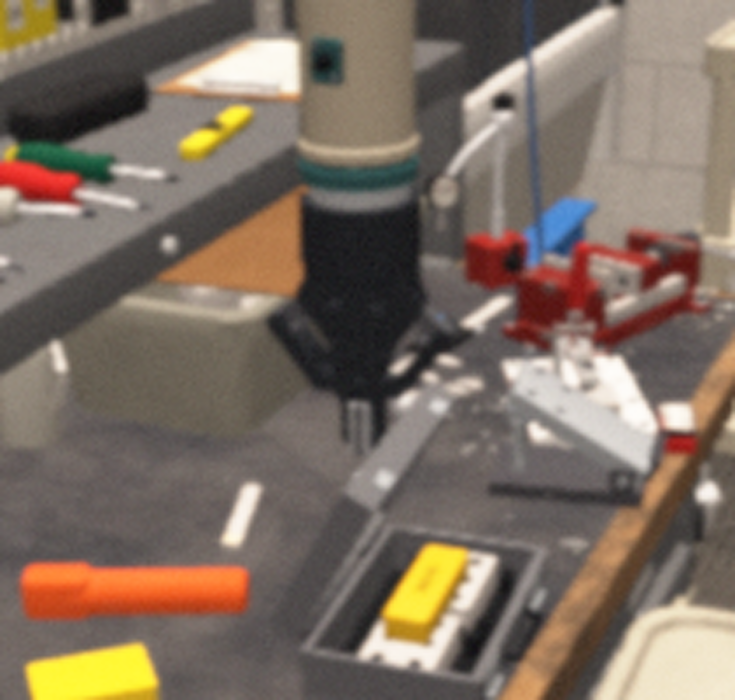

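```bash
python3 -m jog '[0,-8,2,0,0,0, 0,-17,6,0,0,0, 0,-25,11,0,0,0, 0,-33,17,0,0,0, 0,-40,23,0,0,0, 0,-47,31,0,0,0, 0,-53,39,0,0,0, 0,-58,47,0,0,0, 0,-62,54,0,0,0, 0,-62,54,0,0,0]'; python3 - <<'E'
from car import *
d=get_image("scene");cv2.imwrite("pics/s20.png",cv2.resize(d["frame"][60:260,220:430,::-1],None,fx=3.5,fy=3.5,interpolation=cv2.INTER_CUBIC))
h=case+.063*ex; h[2]=.042
p,R,_=cur();v=p-h; print("X",v@ex*1000,"Y",v@ey*1000,"z",v[2]*1000,_["contact_force"])
E
```

```text
clock: 30.6
position: [0.4301, 0.3818, 0.1079]
ee_rot: [-0.0, 0.678, 0.735, -0.001]
contact_force: [0.5, -0.2, 0.3]
width: 0.0
X -81.4485124533084 Y -0.48946692708157086 z 66.31147285601563 [-0.12589584  1.21351222  0.60936794]
```

View pics/s20.png

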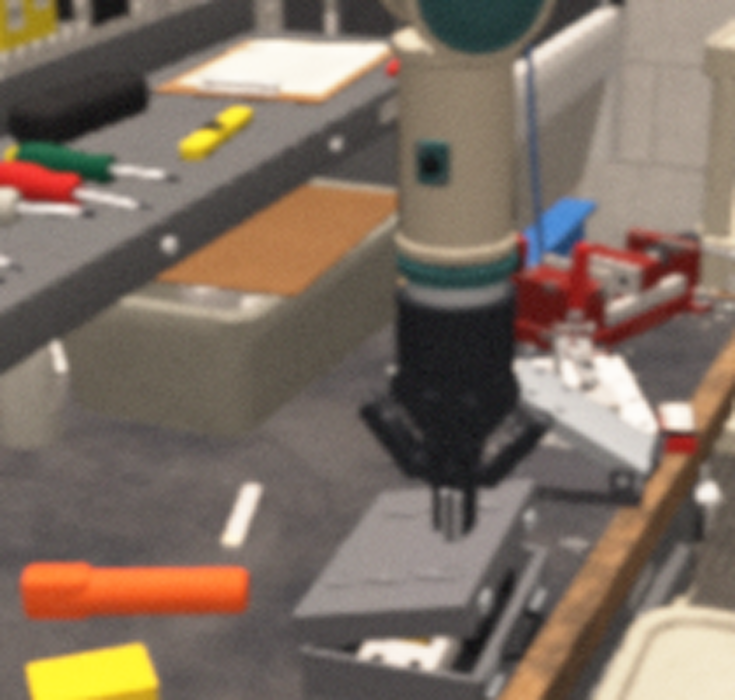

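```bash
python3 -m jog '[0,-2,5,0,0,0, 0,-4,10,0,0,0, 0,-6,15,0,0,0, 0,-7,18,0,0,0, 0,-8,21,0,0,0, 0,-8,23,0,0,0, 0,-8,23,0,0,0]'; python3 - <<'E'
from car import *
h=case+.063*ex; h[2]=.042
get_image("top");p,R,_=cur();v=p-h; print("X",v@ex*1000,"Y",v@ey*1000,"z",v[2]*1000,_["contact_force"])
E
```

```text
clock: 31.52
position: [0.4223, 0.3812, 0.0856]
ee_rot: [-0.0, 0.678, 0.735, -0.001]
contact_force: [-0.6, 0.5, -0.4]
width: -0.0002
X -89.70252236781428 Y -0.6316384044394141 z 43.63104209881117 [-0.15485286  0.00400858 -0.02379191]
```

```bash
python3 -m jog '[0,0,0.8,0,0,0, 0,0,1.5,0,0,0, 0,0,2.2,0,0,0, 0,0,2.2,0,0,0]'; python3 - <<'E'
from car import *
get_image("top");p,R,_=cur();print(p,_["contact_force"])
d=get_image("scene");cv2.imwrite("pics/s21.png",cv2.resize(d["frame"][160:260,280:410,::-1],None,fx=6,fy=6,interpolation=cv2.INTER_CUBIC))
E
```

```text
clock: 32.08
position: [0.4225, 0.3813, 0.085]
ee_rot: [0.0, 0.678, 0.735, -0.0]
contact_force: [-2.5, -1.7, 8.6]
width: -0.0002
[0.42249529 0.38132111 0.08496513] [-1.42738573 -1.24729406  8.21695889]
```

View pics/s21.png

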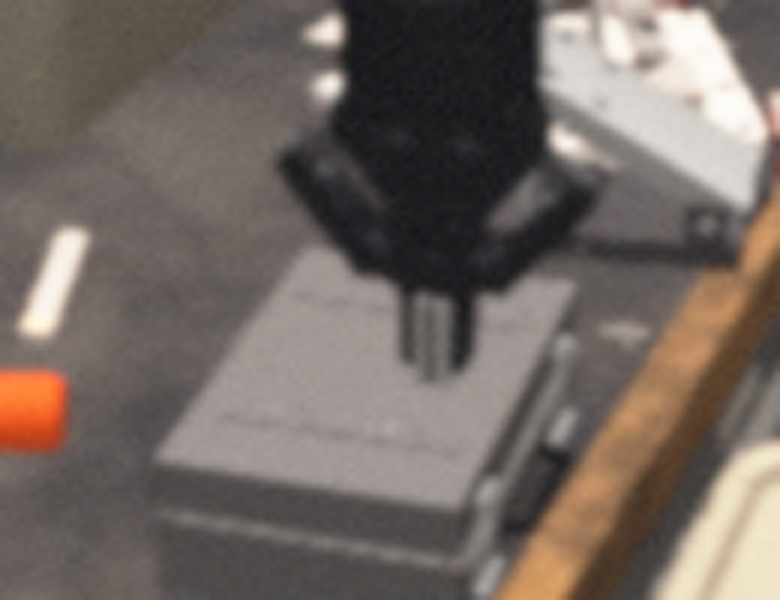

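```bash
python3 -m jog '[0,0,0.8,0,0,0, 0,0,1.5,0,0,0, 0,0,2.5,0,0,0, 0,0,2.5,0,0,0]'; python3 -m jog '[0,0,-3,0,0,0, 0,0,-12,0,0,0, 0,0,-35,0,0,0, 0,0,-70,0,0,0, 0,0,-110,0,0,0, 0,-60,-140,0,0,0, 0,-110,-150,0,0,0, 0,-150,-150,0,0,0, 0,-160,-150,0,0,0, 0,-160,-150,0,0,0]'; python3 - <<'E'
from car import *
d=get_image("scene");cv2.imwrite("pics/s22.png",cv2.resize(d["frame"][160:260,270:400,::-1],None,fx=6,fy=6,interpolation=cv2.INTER_CUBIC))
t=get_image("top");cv2.imwrite("pics/t22.png",t["frame"][:,:,::-1])
E
```

```text
clock: 32.67
position: [0.4225, 0.3813, 0.0848]
ee_rot: [0.0, 0.678, 0.735, 0.0]
contact_force: [-5.3, -4.3, 23.3]
width: 0.0001
clock: 33.92
position: [0.2635, 0.3689, 0.2314]
ee_rot: [0.0, 0.678, 0.735, 0.0]
contact_force: [0.6, 0.4, 0.3]
width: -0.0
```

View pics/s22.png

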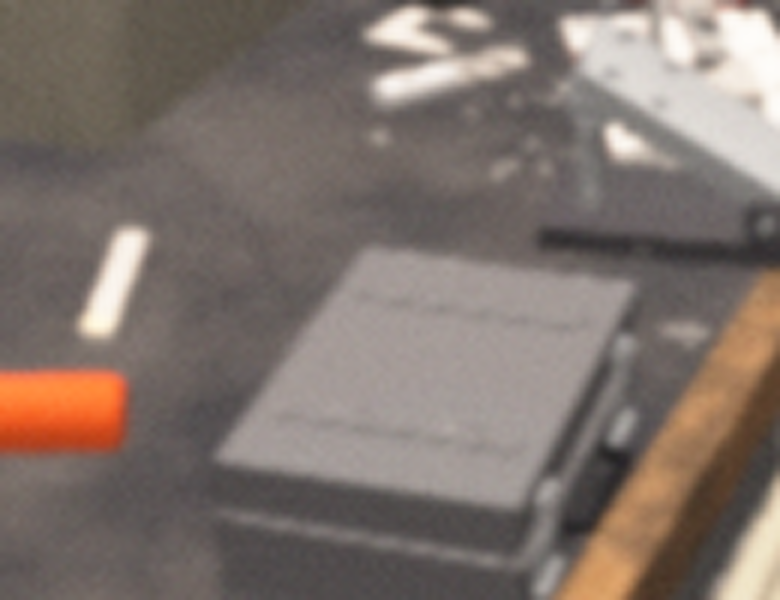

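View pics/t22.png

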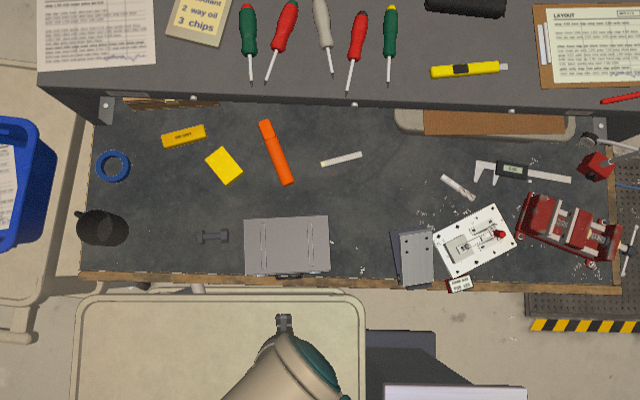

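The lid is shut with an even seam, the bystanders sit at their original pixels, and the arm is clear of everything. I'm handing the job in.

```bash
python3 -c "
from rig import *
print(sign_off())"
```

```text
the job is handed in; nothing more can be done
None
```

The set is back in its case and the job was handed in at about 34 s. The steel block lies in the empty bed beside its mate, and the oil stone was laid lengthwise across both. I then pushed the lid down to the stop with the closed fingers.

**Last checks**
- **Block:** it was released on the bed floor, with its top level with the mate's and seated between the ribs in the top view.
- **Stone:** after release it lay flat across both blocks. It could not be seen once the lid was shut.
- **Lid:** pressing with 23 N moved it no further, with the tool height where a fully shut lid puts it. The seam looks even, and the lid stayed down after I backed off.
- **Bystanders:** the mallet, T-bolt and the pale strip I took for the feeler gauge looked unmoved in the last top view. The arm stands clear with contact force near zero.

**What disagreed or fell short**
- **Shallow block grasp:** at the sine plate the wrist reached its limits, with joint 6 reading -2.704 against -2.7 and joint 5 reading 0.106 against 0.11. The tool therefore stopped about 5 mm short of the planned depth. The grip still held.
- **Block position estimates:** two measurements of the block in the hand differed by about 2 mm, and I placed it by the later, closer view.

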